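# Mount a profile template in the quick-release holder

## Task

In the pottery, take the plywood template with the keyhole out of the slanted rack, press the wide part of its keyhole over the stud head on the holder and slide it straight down so that it hangs locked on the stud with its lower edge between the panel and the jaw, then let go of it. With the cam lever still open, turn the handled nut on the opposite end of the skewer, pulling its handle over the top towards the robot, until the jaw bears firmly on the template, then swing the lever fully shut so that the template is clamped tight. Leave the other template, the mug and the cup as they stand.

Things in the scene. Friction and masses are not known exactly. Their poses are not given: they have to be found in the camera images.
- template: Plywood template 8 mm thick, 150 tall, 110 wide, 0.11 kg, symmetric. Origin: centre of lower edge, mid-thickness; x = thickness, y = width, z = towards its top edge. Bottom stepped like a bowl (60 wide at the end); the top 30 mm, 70 wide, is solid: grip there. Starts in one of the rack's two bays, leaning 30 degrees from vertical, top towards the robot.
- keyhole (a point): Centre of the keyhole's wide part (30 x 30 mm, corners cut), on the template's centre line 55 mm above its lower edge, mid-thickness. From it a slot 14 mm wide goes up; its closed end is 90 mm above the lower edge.
- rack: Fixed wooden rack, 280 mm wide (y), two bays 134 mm apart, slots leaning 30 degrees; backrest on the robot's side reaching 85 mm up the plates, 12 mm lip on the far side, 30 mm high dividers. The upper 65 mm of a plate is free on both sides. Origin: centre of its foot.
- holder: Fixed holder; origin on the table. x runs along the level skewer (12 mm rod, 100 mm up) from lever end to nut end, roughly to the robot's left; y roughly towards the robot. Panel face at x = 0, 90 mm wide, top 212 mm up; stud on its +x face at y = 0. Hung right, the template is flat on that face, lower edge 110 mm up; while pressed over the head its lower edge is 140 mm up.
- stud (a point): Centre of the outer end of the stud head, 195 mm above the table, 18 mm out from the panel's face. Head 22 mm in diameter, 6 mm thick; neck 10 mm in diameter, 12 mm long.
- jaw: Steel jaw on the skewer, facing the panel, 60 mm wide, 20 thick, top edge 130 mm above the table; slides along the holder's x. With nut and lever at 0 its face is 15 mm from the panel (template 8 + 7 mm play). Sprung: 15 N preload, 5 N/mm. Origin on the skewer axis, 15 mm on the panel's side of its face.
- nut (a joint): Turn of the nut, rad: 0 = slack, grows as it tightens, 5 mm of jaw travel per rad. Starts at 0 to 0.55. The jaw meets the template near 1.4, then it gets stiffer; hard stop at 1.75. Takes 3 to 5 N at the ball before the jaw meets the template; stays where it is left.
- nut_hub (a point): Centre of the nut, on the skewer axis, 75 mm from the panel's face when slack.
- nut_ball (a point): Centre of the 22 mm ball ending the nut's handle (14 mm round bar), 84 mm from the skewer axis. At nut = 0 the handle leans 0.85 rad from vertical away from the robot (holder -y); tightening carries it over the top towards the robot (holder +y).
- lever (a joint): Cam lever, rad: 0 = open, straight out along the skewer (holder -x); swings level, clockwise from above, to 1.6 = shut, along the panel, pointing to the robot (holder +y). Starts at 0 to 0.3. Takes 1.5 N at the tip while the nut is slack, up to 3 N as it clamps; stays where it is left; draws the jaw in by 4 mm in all.
- lever_pivot (a point): Pivot of the cam lever, 40 mm on the lever side of the panel's face, 100 mm above the table.
- lever_tip (a point): Tip of the lever: flat arm 10 mm thick, 20 to 24 mm tall, 108 mm from the pivot, slightly bent.
- plain_template: Bystander: plain template, same outline below, rounded stepped top, no keyhole, only a dark 18 mm disc mark; stands in the other bay of the rack; not to be used. Origin: centre of its underside.
- mug: Bystander: unfired clay mug, 76 mm across, 85 mm tall. Origin: centre of its underside.
- cup: Bystander: clay cup, 68 mm across, 70 mm tall. Origin: centre of its underside.

How it is judged:
By the outcome, as a careful person would: the job done as asked, in the order asked, and still so for the second after the job is handed in, with the robot touching nothing.
It also fails if it takes over 72 s, if anything falls off the work surface, if the arm or the gripper's body presses on something with over 40 N, if the wrist force passes 120 N, or if a joint passes its speed limit or range.

## Robot

A 6-joint arm with a two-finger parallel gripper is mounted at the origin on the work surface. World frame = base frame: x ahead of the robot, y to its left, z up, the work surface at z = 0. Lengths are in mm, angles in rad, forces in N, time in s.
With the tool pointing down it reaches from about 275 to 1000 mm from the base axis. Payload 8.4 kg.
Tool frame: the origin (TCP) lies at the very end of the fingers, on their centre line; the grasp point (between the pads) lies 19 mm behind it; z points along the fingers, y is the direction in which the jaws open and shut (so a half turn about z gives the same grasp; the last joint's range is limited). The gripper opens to 85 mm and grips with 20 to 120 N. Pads are 22 mm wide; open, the fingers measure 114 mm over their backs; the gripper's body (76 mm by 85 mm) begins 54 mm behind the grasp point. The pads swing forward as they close: fully open they stand 13 mm farther back than shut.
Start: joints at [-1.343, 0.353, 1.633, -0, 1.155, -0.002], TCP at [142.363, -608.573, 231.281] pointing down, gripper open.
Joint ranges: [-2.63, 2.63], [-0.92, 2.1], [0.06, 2.66], [-1.3, 4.44], [0, 2.69], [-3.02, 3.02]. Speed limits (rad/s): [2.22, 2.22, 2.79, 3.14, 3.14, 3.14].

## Interface

Orientations are given as [roll, pitch, yaw] about the fixed x, y, z axes, in that order (R = Rz(yaw) Ry(pitch) Rx(roll)).
In Python, from rig import r gives the robot as it stands.
- The arm moves only by the tool jog_arm, never from a script. Its argument "moves" is a list of rows, each an object with "grip": the gripper command: -1 is fully open, 1 is shut, values between are in proportion; "translation": the shift along the tool's x, y, z in m, a list of three; "twist": the turn, a rotation vector about the tool's x, y, z in rad, a list of three. In form: [{"grip": grip, "translation": [dx, dy, dz], "twist": [ax, ay, az]}, ...]. A call has 1 to 10 rows; each row shifts and turns the commanded pose from where the row before left it, along the tool's axes as they then stand; what a row does not reach is not made up. A row lasts 1/12 s, in which the tool goes at most 41.7 mm and 7.16 degrees, less where a joint would pass 70% of its speed; a pose out of reach is approached as far as the arm can. A call with a gripper value outside its range is refused whole. The fingers move at their own pace and stop on an object; "squeeze" is the grip in N (left out, the last holds). Time passes only in rows, so rows that do not move let the fingers close. It gives the time, the measured TCP pose, the force and the opening at its end, in the units of the state.
- r.sense(): the state, without advancing time (a new reading comes with each control period).
- r.grab_frame(name): name is "scene" or "top" or "wrist"; returns (picture, depth): 480x640x3 uint8, red, green, blue; 480x640 float32, mm along the optical axis (not along the pixel's ray), 0 where there is no reading.
- r.calibration(name): a dict with "fx", "fy", "cx", "cy" (pixels), "R" (3x3) and "t" (3): a world point X has camera coordinates R X + t. Camera axes: x right, y down, z forward; pixel columns grow to the right and rows downward; lengths in mm; the calibration is good to about 2 mm. A picture is of the moment at which its call begins: read the wrist's pose just before it. calibration takes no time and is no camera call; for the wrist camera it gives the pose at the moment of the call.
- r.sign_off(): hands the job in, once; it reports no verdict.
The state is a dict: "clock": time; "qpos": joint angles; "qvel": joint speeds; "joint_efforts": joint torques, N m; "eef_pos": TCP position; "tcp_rot": TCP orientation; "contact_force": force on the tool from outside, world axes, zero at the start; "wrist_torque": the same for the moment, N m; "opening": opening from 0.0 (shut) to 1.0 (fully open).
Only numpy, scipy, OpenCV 4.12 (cv2) and the standard library are available. Lean on these libraries where they do the work, as an engineer would, in place of code of your own. Each camera call takes 0.05 s, during which the arm holds its last target.

## Working session

There is one attempt and no reset: what is moved stays moved. The work goes in short steps, Python scripts to look and compute and a tool call to move; the robot and the scene stay as the last step left them, time stands still between calls to the robot, and variables do not carry over. Pictures are saved under pics/ and viewed, and the job is handed in when it is done.

Besides the shell and the picture viewer there is one more tool, called as name(argument=value, ...) on one line, values as JSON. jog_arm: Moves the arm, as the interface text tells. Its arguments: {"type":"object","properties":{"moves":{"type":"array"},"squeeze":{"type":"number"}},"required":["moves"]}

```bash
ls; mkdir -p pics
python3 - <<'E'
from rig import r
import cv2
print(r.sense())
for n in ["scene","top","wrist"]:
    c=r.calibration(n); print(n,c)
    p,d=r.grab_frame(n)
    cv2.imwrite(f"pics/{n}0.png",cv2.cvtColor(p,cv2.COLOR_RGB2BGR))
    import numpy as np; np.save(f"{n}0_d.npy",d); np.save(f"{n}0_p.npy",p)
    import pickle; pickle.dump(c,open(f"{n}0_c.pkl","wb"))
E
```

```text
pics
{'clock': 0.0, 'qpos': array([-1.34340275e+00,  3.53642367e-01,  1.63411654e+00,  1.73685275e-05,
        1.15521410e+00, -2.40766146e-03]), 'qvel': array([-0.00044192,  0.00136193, -0.00030384,  0.00042233, -0.00107551,
       -0.00094248]), 'joint_efforts': array([ 8.80597918e-05, -6.05251837e+01, -3.42064333e+01, -1.16876486e-04,
        9.19117330e-03, -2.26563736e-05]), 'eef_pos': array([ 142.25964711, -608.11160512,  230.57282435]), 'tcp_rot': array([-3.14021233e+00, -1.92038410e-05,  2.29794205e-01]), 'contact_force': array([-0.53389089, -0.29082858, -0.35734643]), 'wrist_torque': array([-0.01211492,  0.03110363,  0.03253872]), 'opening': 0.9998532440074351}
scene {'fx': 478.3591481778269, 'fy': 478.3591481778269, 'cx': 318.2797987690596, 'cy': 241.06893520062852, 'R': array([[ 0.73079355,  0.68257782,  0.00532105],
       [ 0.50079867, -0.53084438, -0.68367019],
       [-0.46383346,  0.50228654, -0.72977171]]), 't': array([-489.75804376, -211.29550693, 1476.06895734])}
top {'fx': 495.31112696783697, 'fy': 495.31112696783697, 'cx': 326.17556262271074, 'cy': 233.76495718461953, 'R': array([[ 0.01656402, -0.99982123,  0.00911867],
       [-0.98215439, -0.01797879, -0.18721516],
       [ 0.18734563, -0.00585491, -0.98227661]]), 't': array([  -9.94034376,  654.83422088, 1135.75491059])}
wrist {'fx': 398.7044360582129, 'fy': 398.7044360582129, 'cx': 319.6761417756212, 'cy': 231.59295205422447, 'R': array([[ 2.27137674e-01, -9.73862348e-01, -7.77724736e-04],
       [-9.21729460e-01, -2.15236169e-01,  3.22627020e-01],
       [-3.14361702e-01, -7.25638992e-02, -9.46525859e-01]]), 't': array([-625.04544395,  -40.80278371,  380.58402646])}
```

View pics/scene0.png

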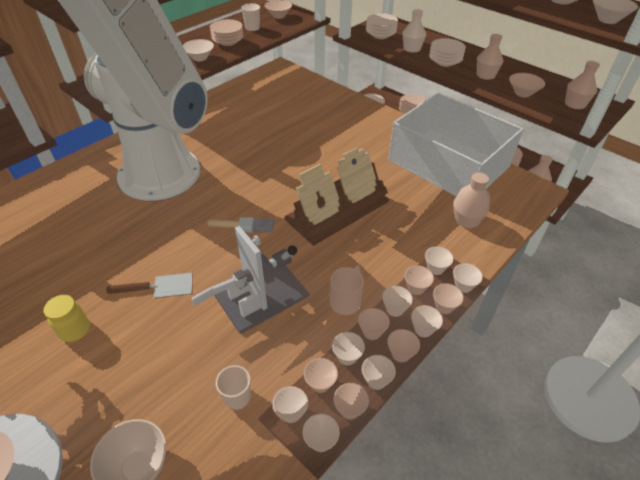

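View pics/top0.png

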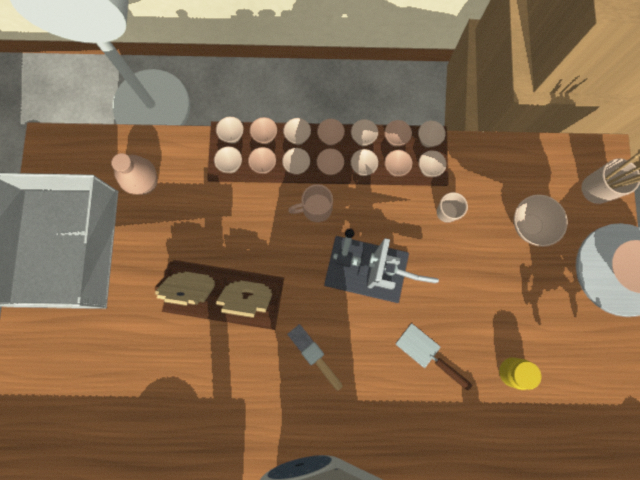

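View pics/wrist0.png

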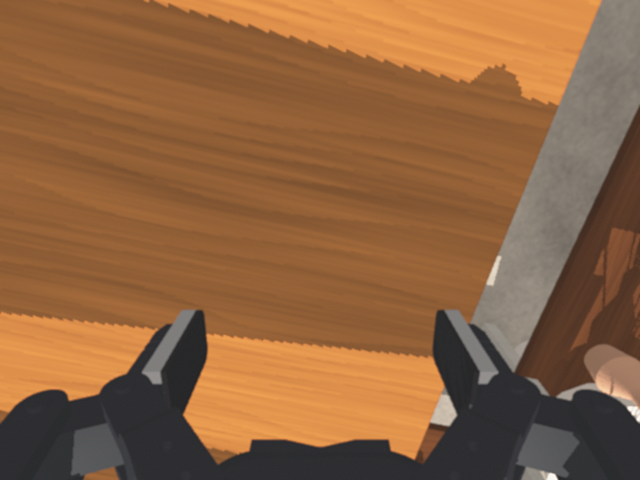

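Run:
```python
import cv2
s=cv2.imread("pics/scene0.png"); t=cv2.imread("pics/top0.png")
cv2.imwrite("pics/s_rack.png",cv2.resize(s[140:250,270:400],None,fx=6,fy=5.4,interpolation=2)[:600,:800])
cv2.imwrite("pics/s_hold.png",cv2.resize(s[215:335,180:330],None,fx=5,fy=5,interpolation=2))
cv2.imwrite("pics/t_rack.png",cv2.resize(t[250:340,145:295],None,fx=5,fy=5,interpolation=2))
cv2.imwrite("pics/t_hold.png",cv2.resize(t[215:315,315:450],None,fx=5.9,fy=5.9,interpolation=2))
```

```text
(no output)
```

View pics/s_rack.png

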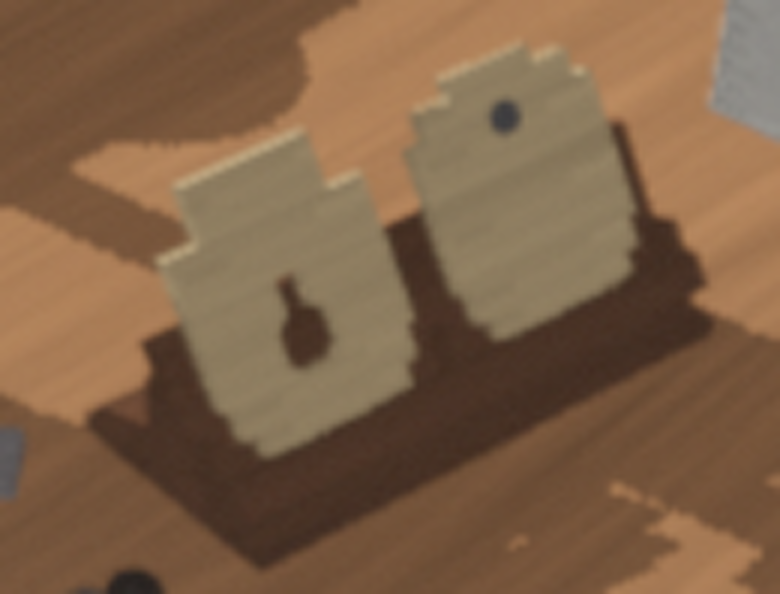

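View pics/s_hold.png

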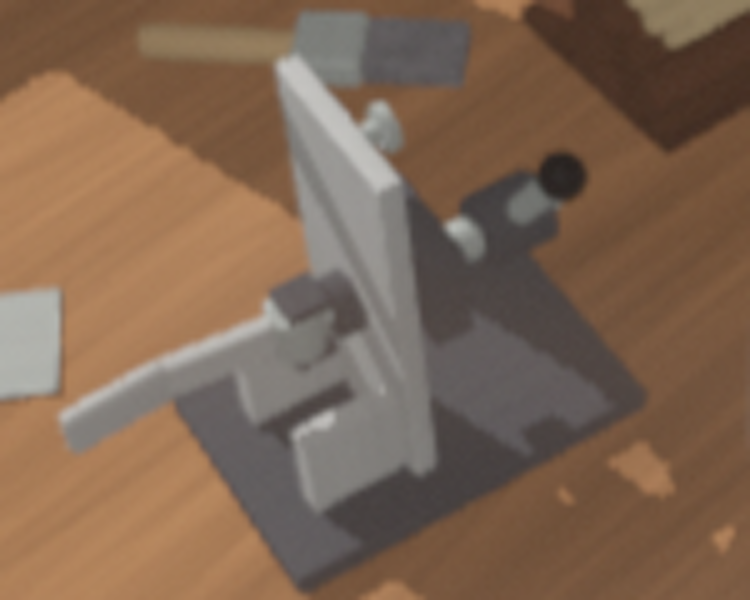

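View pics/t_rack.png

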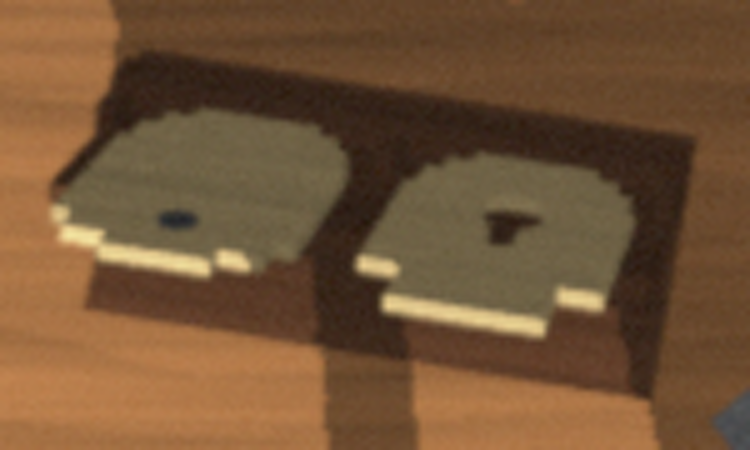

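View pics/t_hold.png

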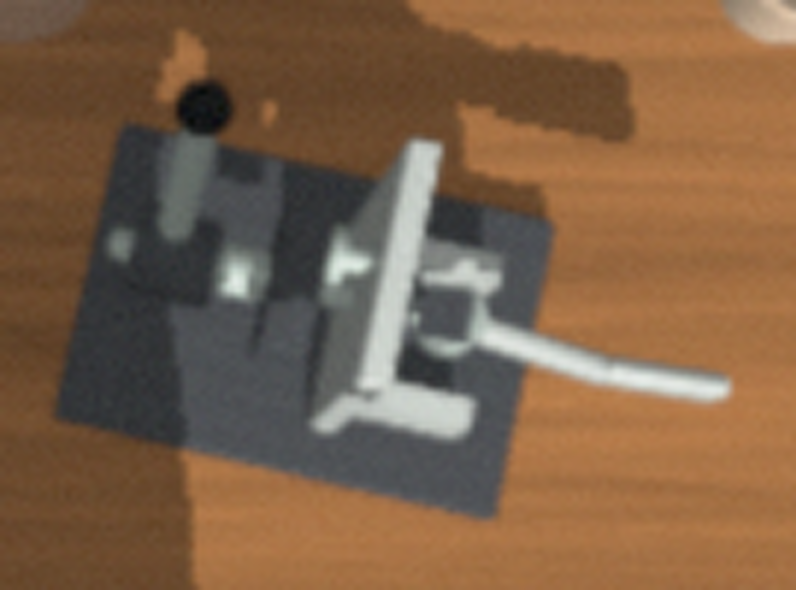

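```bash
cat > h.py <<'E'
import numpy as np, cv2, pickle
from rig import r
def load(n,k="0"):
    return np.load(f"{n}{k}_p.npy"),np.load(f"{n}{k}_d.npy"),pickle.load(open(f"{n}{k}_c.pkl","rb"))
def take(n,k):
    c=r.calibration(n); p,d=r.grab_frame(n)
    cv2.imwrite(f"pics/{n}{k}.png",cv2.cvtColor(p,cv2.COLOR_RGB2BGR))
    np.save(f"{n}{k}_d.npy",d); np.save(f"{n}{k}_p.npy",p); pickle.dump(c,open(f"{n}{k}_c.pkl","wb"))
    return p,d,c
def world(d,c):
    v,u=np.mgrid[0:480,0:640]
    X=np.stack([(u-c['cx'])/c['fx']*d,(v-c['cy'])/c['fy']*d,d],-1)
    return (X-c['t'])@c['R']
def onplane(uv,c,z):
    uv=np.atleast_2d(np.array(uv,float)); ray=np.c_[(uv[:,0]-c['cx'])/c['fx'],(uv[:,1]-c['cy'])/c['fy'],np.ones(len(uv))]@c['R']
    o=-c['R'].T@c['t']; s=(z-o[2])/ray[:,2]; return o+ray*s[:,None]
def proj(X,c):
    X=np.atleast_2d(X); q=X@c['R'].T+c['t']; return np.c_[q[:,0]/q[:,2]*c['fx']+c['cx'],q[:,1]/q[:,2]*c['fy']+c['cy']]
def twoview(uvs,cs):
    A=[];b=[]
    for uv,c in zip(uvs,cs):
        R,t=c['R'],c['t']; x=(uv[0]-c['cx'])/c['fx']; y=(uv[1]-c['cy'])/c['fy']
        A+= [R[0]-x*R[2],R[1]-y*R[2]]; b+=[x*t[2]-t[0],y*t[2]-t[1]]
    s=np.linalg.lstsq(np.array(A),np.array(b),rcond=None); return s[0], np.array(A)@s[0]-np.array(b)
E
python3 - <<'E'
from h import *
for n in ["top","scene"]:
    p,d,c=load(n); W=world(d,c)
    tab=W[(np.abs(W[...,2])<12)&(d>0)]
    print(n,"table z med",np.median(tab[:,2]))
    x,y,z=W[...,0],W[...,1],W[...,2]
    reg=(np.abs(x-530)<200)&(np.abs(y+70)<150)&(d>0)
    m=reg&(z>206)&(z<218)
    if n=="top":
        ys,xs=np.nonzero(m); print("box",xs.min(),xs.max(),ys.min(),ys.max())
    q=W[m]; print(len(q), np.median(q,0))
    print(cv2.minAreaRect(q[:,:2].astype(np.float32)))
    # template: tan colour plane
    hsv=cv2.cvtColor(p,cv2.COLOR_RGB2HSV)
    for u,v in ([(245,298),(270,295),(245,311)] if n=="top" else [(320,180),(323,207),(320,170)]):
        print(u,v,hsv[v,u],W[v,u])
E
```

```text
top table z med 0.24435233747443139
box 371 389 238 280
258 [ 575.22921613 -115.36927051  211.41143323]
((577.2499389648438, -108.11759948730469), (29.38055992126465, 89.58966827392578), 77.9065170288086)
245 298 [ 17 117  59] [495.69582342 185.64137476  91.1362602 ]
270 295 [ 20  96 109] [504.43745856 130.01439583  76.91325196]
245 311 [ 19  96 119] [464.2182757  174.5438945  154.47074523]
scene table z med -1.2660626951403078
203 [ 580.8972539  -120.150731    210.39460251]
((577.8099975585938, -118.87467956542969), (12.617984771728516, 91.77957153320312), 77.72564697265625)
320 180 [ 19  82 140] [487.68142477 201.02034188 127.02360465]
323 207 [ 18  91 126] [516.08289457 183.06945757  60.63174111]
320 170 [ 19  84 143] [473.36725121 216.22714807 143.66478951]
```

Run:
```python
from h import *
from scipy.spatial.transform import Rotation as Ro
p,d,c=load("wrist"); s=r.sense()
R=Ro.from_euler('xyz',s['tcp_rot']).as_matrix()
print("cam in tool",R.T@(-c['R'].T@c['t']-s['eef_pos'])); print("cam axes in tool\n",c['R']@R)
for n in ["top","scene"]: 
    c=load(n)[2]; print(n,-c['R'].T@c['t'])
# plane fit of template in both views
for n in ["top","scene"]:
    p,d,c=load(n); W=world(d,c); hsv=cv2.cvtColor(p,cv2.COLOR_RGB2HSV)
    m=((hsv[...,0]>=15)&(hsv[...,0]<=25)&(hsv[...,1]>60)&(hsv[...,1]<130)).astype(np.uint8)
    m&=((W[...,0]>380)&(W[...,0]<620)&(W[...,1]>60)&(W[...,1]<420)&(W[...,2]>25)).astype(np.uint8)
    m=cv2.morphologyEx(m,cv2.MORPH_OPEN,np.ones((3,3),np.uint8))
    k,l,st,ce=cv2.connectedComponentsWithStats(m)
    for i in range(1,k):
        if st[i,4]<200: continue
        q=W[l==i]; 
        for _ in range(4):
            mu=q.mean(0); u,sv,vt=np.linalg.svd(q-mu); nn=vt[2]*np.sign(vt[2,0]); e=(q-mu)@nn; q=q[np.abs(e)<max(1.5,2*e.std())]
        print(n,st[i],mu,"n",nn,"tilt",np.degrees(np.arcsin(nn[2])),"az",np.degrees(np.arctan2(nn[1],nn[0])),e.std())
```

```text
cam in tool [  83.76095683    0.5913658  -142.17029371]
cam axes in tool
 [[-6.34601497e-04  9.99999754e-01 -2.98771893e-04]
 [-9.46510408e-01 -6.97062576e-04 -3.22672529e-01]
 [-3.22672658e-01  7.80222363e-05  9.46510618e-01]]
top [ 430.53423788    8.48430003 1238.3110154 ]
scene [1148.37870077 -519.27662688  935.34295523]
top [ 156  271   59   34 1457] [519.63029937 320.17904579  96.68050956] n [ 0.85611598 -0.12275902  0.50199169] tilt 30.131856683199036 az -8.160056035862672 0.9304743509713427
top [ 216  280   56   37 1467] [498.25675979 184.14453819 100.10301984] n [ 0.85532644 -0.12251434  0.50339539] tilt 30.224892381995573 az -8.151426905912125 0.98741976991053
scene [ 338  149   38   54 1508] [520.86012806 317.31649074  93.31537465] n [ 0.85445972 -0.12236446  0.5049015 ] tilt 30.3248141926253 az -8.149735751673054 1.7369903416172694
scene [ 297  165   42   60 1691] [499.39859489 181.06542027  97.31682871] n [ 0.85597384 -0.12310614  0.50214905] tilt 30.14228190635772 az -8.184158318599186 1.7372006091569665
```

Run:
```python
from h import *
# top edges of the template: bright in top view; objects
p,d,c=load("top"); W=world(d,c)
for nm,reg in {"mug":(500,800,30,220),"cup":(600,800,-300,-120)}.items():
    m=(W[...,0]>reg[0])&(W[...,0]<reg[1])&(W[...,1]>reg[2])&(W[...,1]<reg[3])&(W[...,2]>60)&(W[...,2]<95)
    q=W[m]; 
    if len(q): print(nm,q[:,:2].min(0),q[:,:2].max(0),q[:,2].max(),len(q))
for n in ["top","scene"]:
    p,d,c=load(n); W=world(d,c); 
    # black ball
    m=(p.max(-1)<45)&(W[...,2]>120)&(W[...,0]>450)&(W[...,0]<750)&(np.abs(W[...,1]+20)<120)
    ys,xs=np.nonzero(m); print(n,"ball",len(xs),xs.mean(),ys.mean(),W[m].mean(0))
    m=(W[...,2]>40)&(W[...,2]<320)&(W[...,0]>350)&(W[...,0]<800)
```

```text
mug [500.27043432  30.55821418] [772.60654357 219.68778363] 94.79606187443889 479
cup [ 600.34782442 -299.1736772 ] [ 760.63350879 -142.59216622] 74.71852277735948 88
top ball 60 349.3666666666667 233.36666666666667 [634.78255835 -48.47412963 176.71347594]
scene ball 25 291.8 249.6 [641.83594195 -53.9673508  176.32732872]
```

Run:
```python
from h import *
az=np.radians(-8.16);T=np.radians(30)
n=np.array([np.cos(T)*np.cos(az),np.cos(T)*np.sin(az),np.sin(T)]); zt=np.array([-np.sin(T)*np.cos(az),-np.sin(T)*np.sin(az),np.cos(T)]); yt=np.cross(zt,n)
print("n",n,"y",yt,"z",zt)
B=np.stack([n,yt,zt],1)
for nme in ["top","scene"]:
    p,d,c=load(nme); W=world(d,c); L=W@B
    ref=np.array([499,182.5,98.5])@B
    L=L-ref
    m=(np.abs(L[...,0])<4)&(np.abs(L[...,1])<62)&(np.abs(L[...,2])<90)&(W[...,2]>14)
    hsv=cv2.cvtColor(p,cv2.COLOR_RGB2HSV); m&=(hsv[...,0]>=15)&(hsv[...,0]<=25)&(hsv[...,1]<135)&(hsv[...,2]>45)
    q=L[m]; print(nme,len(q),"n",np.median(q[:,0]),"z range",q[:,2].min(),q[:,2].max())
    for lo in range(-75,80,8):
        k=q[(q[:,2]>lo)&(q[:,2]<=lo+8)]
        if len(k): print(lo,len(k),k[:,1].min().round(1),k[:,1].max().round(1),"mid",(k[:,1].min()+k[:,1].max())/2)
    # keyhole dark
    mk=(hsv[...,2]<60)&(np.abs(L[...,1])<25)&(np.abs(L[...,2])<40)&(np.abs(L[...,0])<40)
    if mk.any():
        ys,xs=np.nonzero(mk); print("hole",len(xs),xs.mean(),ys.mean())
```

```text
n [ 0.85725738 -0.12292183  0.5       ] y [1.41937905e-01 9.89875563e-01 6.93889390e-18] z [-0.49493778  0.07096895  0.8660254 ]
top 1316 n -0.072209258945378 z range -84.04972749295479 74.63469264932645
-75 39 -35.9 40.0 mid 2.023044782345579
-67 53 -47.5 43.1 mid -2.1977828191394906
-59 63 -45.4 50.4 mid 2.4799922498379345
-51 68 -47.8 52.2 mid 2.2146551953405833
-43 76 -51.3 55.8 mid 2.2457244543392108
-35 57 -52.8 56.7 mid 1.9502149377924383
-27 51 -51.8 56.6 mid 2.3850383972627753
-19 65 -53.4 54.6 mid 0.5921572247456766
-11 66 -52.6 56.3 mid 1.8864417623500742
-3 65 -53.0 56.0 mid 1.5061625621377743
5 72 -53.1 56.8 mid 1.8315950900333604
13 89 -51.5 54.7 mid 1.5948463382243432
21 80 -53.0 57.3 mid 2.12153807126802
29 91 -53.2 56.0 mid 1.3774045253071137
37 95 -52.0 56.6 mid 2.304320586569503
45 64 -41.6 35.8 mid -2.8691374065799096
53 59 -32.8 37.2 mid 2.2023064229015716
61 70 -33.3 36.9 mid 1.7784846464479358
69 58 -31.7 35.8 mid 2.080118920885596
hole 24 245.75 294.8333333333333
scene 1494 n -0.0029599450377020275 z range -73.54468226054507 69.2008908641067
-75 49 -41.5 41.8 mid 0.13220957010932466
-67 75 -43.0 40.5 mid -1.2714745913501133
-59 85 -50.1 50.3 mid 0.10956003426564109
-51 91 -50.5 50.6 mid 0.05524165637538658
-43 89 -55.6 56.3 mid 0.3400344738251846
-35 70 -54.8 53.5 mid -0.647555173990483
-27 79 -55.5 57.8 mid 1.1875717864503343
-19 79 -55.7 55.5 mid -0.07095999690652377
-11 86 -56.8 55.1 mid -0.8358144417425137
-3 89 -55.6 57.7 mid 1.0289184570666237
5 101 -55.9 56.5 mid 0.2780583127848075
13 101 -55.7 55.3 mid -0.2238643679312986
21 106 -55.7 56.1 mid 0.16642938897138038
29 108 -54.4 54.7 mid 0.12347652064129022
37 79 -49.8 55.3 mid 2.767821938486975
45 67 -35.8 37.0 mid 0.5885031167534436
53 74 -35.6 37.1 mid 0.7624238647103425
61 65 -35.0 36.0 mid 0.4738506253833634
69 1 -12.2 -12.2 mid -12.154617890426408
```

jog_arm(moves=[{"grip":-1,"translation":[0,0,-0.013],"twist":[0,0,-0.117]},{"grip":-1,"translation":[0,0,-0.013],"twist":[0,0,-0.117]},{"grip":-1,"translation":[0,0,-0.013],"twist":[0,0,-0.117]},{"grip":-1,"translation":[0,0,-0.013],"twist":[0,0,-0.117]},{"grip":-1,"translation":[0,0,-0.013],"twist":[0,0,-0.117]},{"grip":-1,"translation":[0,0,-0.013],"twist":[0,0,-0.117]},{"grip":-1,"translation":[0,0,-0.013],"twist":[0,0,-0.117]},{"grip":-1,"translation":[0,0,-0.013],"twist":[0,0,-0.117]},{"grip":-1,"translation":[0,0,-0.013],"twist":[0,0,-0.117]},{"grip":-1,"translation":[0,0,-0.013],"twist":[0,0,-0.117]}])

```text
clock: 0.98
eef_pos: [142.3, -608.3, 361.6]
tcp_rot: [-3.141, -0.001, 1.406]
contact_force: [-0.3, 0.5, -0.5]
opening: 1.003
```

```bash
cat > go.py <<'E'
import sys; from h import *
from scipy.spatial.transform import Rotation as Ro
def goto(pos,Rt=None,frm=None):
    s=r.sense(); R=Ro.from_euler('xyz',s['tcp_rot']); p=s['eef_pos']
    d=R.inv().apply(np.array(pos)-p)/1000
    print("clock",s['clock'],"at",p.round(1),s['tcp_rot'].round(3),"F",s['contact_force'].round(1),"q",s['qpos'].round(2),"open",round(s['opening'],3))
    print("translate tool m",d.round(4),"dist",np.linalg.norm(d).round(3))
    if Rt is not None:
        w=(R.inv()*Ro.from_matrix(Rt)).as_rotvec(); print("twist",w.round(4),np.degrees(np.linalg.norm(w)).round(1));
E
python3 -c "
from go import *
goto([560,-110,350])"
```

```text
clock 0.9833 at [ 142.3 -608.3  361.6] [-3.141e+00 -1.000e-03  1.406e+00] F [-0.3  0.5 -0.5] q [-1.34  0.26  1.47  0.    1.41 -1.18] open 1.003
translate tool m [0.5602 0.3301 0.0119] dist 0.65
```

jog_arm(moves=[{"grip":-1,"translation":[0.033,0.0194,0.0007],"twist":[0,0,0]},{"grip":-1,"translation":[0.033,0.0194,0.0007],"twist":[0,0,0]},{"grip":-1,"translation":[0.033,0.0194,0.0007],"twist":[0,0,0]},{"grip":-1,"translation":[0.033,0.0194,0.0007],"twist":[0,0,0]},{"grip":-1,"translation":[0.033,0.0194,0.0007],"twist":[0,0,0]},{"grip":-1,"translation":[0.033,0.0194,0.0007],"twist":[0,0,0]},{"grip":-1,"translation":[0.033,0.0194,0.0007],"twist":[0,0,0]},{"grip":-1,"translation":[0.033,0.0194,0.0007],"twist":[0,0,0]},{"grip":-1,"translation":[0.033,0.0194,0.0007],"twist":[0,0,0]}])

```text
clock: 1.73
eef_pos: [365.7, -343.9, 354.9]
tcp_rot: [3.142, 0.0, 1.4]
contact_force: [0.6, -0.1, 0.7]
opening: 0.997
```

jog_arm(moves=[{"grip":-1,"translation":[0.033,0.0194,0.0007],"twist":[0,0,0]},{"grip":-1,"translation":[0.033,0.0194,0.0007],"twist":[0,0,0]},{"grip":-1,"translation":[0.033,0.0194,0.0007],"twist":[0,0,0]},{"grip":-1,"translation":[0.033,0.0194,0.0007],"twist":[0,0,0]},{"grip":-1,"translation":[0.033,0.0194,0.0007],"twist":[0,0,0]},{"grip":-1,"translation":[0.033,0.0194,0.0007],"twist":[0,0,0]},{"grip":-1,"translation":[0.033,0.0194,0.0007],"twist":[0,0,0]},{"grip":-1,"translation":[0.033,0.0194,0.0007],"twist":[0,0,0]},{"grip":-1,"translation":[0,0,0],"twist":[0,0,0]}])

```text
clock: 2.48
eef_pos: [566.1, -107.1, 348.7]
tcp_rot: [3.141, -0.002, 1.403]
contact_force: [-1.2, -0.0, 0.3]
opening: 0.997
```

```bash
python3 -c "
from go import *
goto([560,-110,350])
take('wrist','1')"
```

```text
clock 2.4833 at [ 566.1 -107.1  348.7] [ 3.141e+00 -2.000e-03  1.403e+00] F [-1.2 -0.   0.3] q [-0.19  0.19  1.6   0.    1.36 -0.02] open 0.997
translate tool m [-0.0039 -0.0055 -0.0013] dist 0.007
```

View pics/wrist1.png

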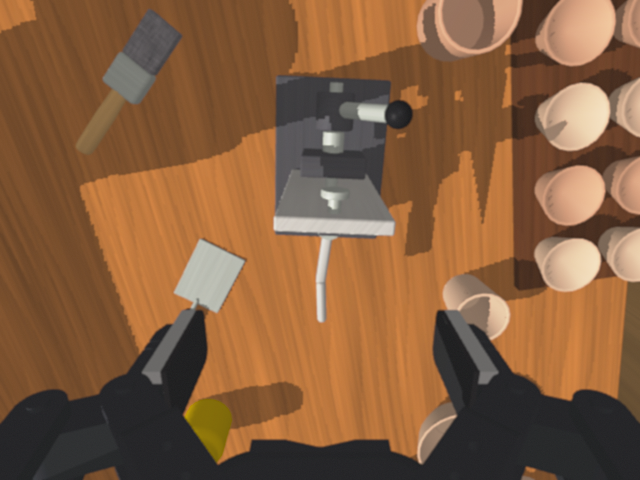

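Run:
```python
from h import *
p,d,c=load("wrist","1"); W=world(d,c)
x,y,z=W[...,0],W[...,1],W[...,2]
print("table",np.median(z[(np.abs(z)<12)&(d>0)]))
v,u=np.mgrid[0:480,0:640]
reg=(u>260)&(u<420)&(v>60)&(v<345)
m=reg&(z>208)&(z<217); q=W[m].astype(np.float32)
rc=cv2.minAreaRect(q[:,:2]); print("paneltop",rc,len(q),np.median(q[:,2]))
print(cv2.boxPoints(rc))
hx0=np.array([.2113,.9774]);
# face points below top
m=reg&(z>135)&(z<200)&(v>168)&(v<225)&(u>290)&(u<310); q=W[m]; mu=q.mean(0); n=np.linalg.svd(q-mu)[2][2]; print("face",mu,n*np.sign(n[1]),len(q))
# stud head: along the ray, points sticking out 18 of face
print("stud", [(vv,W[vv,334].round(1)) for vv in range(184,212,2)])
# ball
m=reg&(p.max(-1)<50)&(z>120); ys,xs=np.nonzero(m); print("ball",xs.mean(),ys.mean(),len(xs),W[m].mean(0))
m=reg&(z>60)&(z<125)&(v>240); q=W[m]; print("lever"); 
for a in range(240,330,10):
    k=m[a]; 
    if k.any(): print(a,np.nonzero(k)[0].mean(),W[a][k].mean(0).round(1))
g=cv2.imread("pics/wrist1.png")[70:245,265:425]; cv2.imwrite("pics/w1z.png",cv2.resize(g,None,fx=3.4,fy=3.4,interpolation=2))
```

```text
table -0.319327595850555Traceback (most recent call last):
  File "<stdin>", line 8, in <module>
cv2.error: OpenCV(4.12.0) /io/opencv/modules/imgproc/src/convhull.cpp:143: error: (-215:Assertion failed) total >= 0 && (depth == CV_32F || depth == CV_32S) in function 'convexHull'
```

Run:
```python
from h import *
p,d,c=load("wrist","1"); W=world(d,c)
x,y,z=W[...,0],W[...,1],W[...,2]
v,u=np.mgrid[0:480,0:640]
reg=(u>260)&(u<420)&(v>60)&(v<345)
print(z[200:238:3,334].round(0), z[reg].max())
m=reg&(z>202)&(z<220)&(v>210); q=np.ascontiguousarray(W[m][:,:2],dtype=np.float32)
print(len(q))
if len(q)>5:
    rc=cv2.minAreaRect(q); print("paneltop",rc,len(q),np.median(z[m])); print(cv2.boxPoints(rc))
m=reg&(z>135)&(z<200)&(v>168)&(v<225)&(u>290)&(u<310); q=W[m]
if len(q): mu=q.mean(0); n=np.linalg.svd(q-mu)[2][2]; print("face",mu,n*np.sign(n[1]),len(q))
print("stud", [(vv,W[vv,334].round(1)) for vv in range(184,212,2)])
m=reg&(p.max(-1)<50)&(z>120); ys,xs=np.nonzero(m); print("ball",xs.mean(),ys.mean(),len(xs),W[m].mean(0))
m=reg&(z>60)&(z<125)&(v>240); q=W[m]; print("lever"); 
for a in range(240,330,10):
    k=m[a]; 
    if k.any(): print(a,np.nonzero(k)[0].mean(),W[a][k].mean(0).round(1))
g=cv2.imread("pics/wrist1.png")[70:245,265:425]; cv2.imwrite("pics/w1z.png",cv2.resize(g,None,fx=3.4,fy=3.4,interpolation=2))
```

```text
[199. 198. 199. 200. 200. 204. 209. 213. 212. 213. 213. 120. 112.] 491.1291938930353
2198
paneltop ((576.1660766601562, -116.56088256835938), (12.742959022521973, 89.40911865234375), 77.9110107421875) 2198 211.33453427663778
[[ 531.11847 -113.42856]
 [ 618.54486 -132.15356]
 [ 621.2137  -119.69321]
 [ 533.7873  -100.9682 ]]
face [ 550.79869964 -105.06700562  169.52101   ] [2.11045766e-01 9.77476141e-01 2.80838463e-04] 375
stud [(184, array([ 581.1, -108.4,  105.7])), (186, array([ 580.8, -110.8,  104. ])), (188, array([580.4, -93.1, 191.7])), (190, array([580.2, -92.9, 199.2])), (192, array([580. , -93.3, 203.9])), (194, array([579.7, -94.6, 204.6])), (196, array([579.5, -96.1, 204.8])), (198, array([579.3, -97.3, 205.7])), (200, array([ 579. , -100.5,  199.2])), (202, array([ 578.8, -101.7,  200.4])), (204, array([ 578.5, -103.7,  198.5])), (206, array([ 578.3, -105.1,  199.2])), (208, array([ 578. , -106.8,  198.6])), (210, array([ 577.8, -108.1,  199.3]))]
ball 398.9373737373737 113.88080808080808 495 [637.49896596 -48.13769973 178.30841906]
lever
250 324.5 [ 560.7 -174.   109.3]
260 323.0 [ 557.3 -185.3  107.9]
270 321.5 [ 554.  -195.6  109.3]
280 320.5 [ 551.  -206.9  109. ]
290 320.5 [ 549.1 -217.9  110.2]
300 321.0 [ 547.7 -229.3  111. ]
310 321.0 [ 545.7 -241.3  110.8]
320 321.0 [ 543.6 -253.6  110.6]
```

View pics/w1z.png

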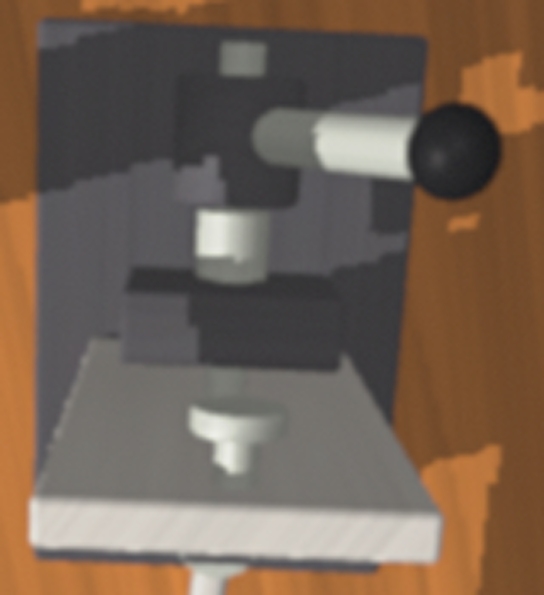

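```bash
cat >> h.py <<'E'
HX=np.array([.2110,.9775,0]); HY=np.array([-.9775,.2110,0]); HO=HX*13.4+HY*-587.8
def H(P): P=np.atleast_2d(P)-HO; return np.c_[P@HX,P@HY,P[:,2]]
def Hinv(P): P=np.atleast_2d(np.array(P,float)); return HO+P[:,:1]*HX+P[:,1:2]*HY+P[:,2:]*np.array([0,0,1])
az=np.radians(-8.16);T=np.radians(30)
TN=np.array([np.cos(T)*np.cos(az),np.cos(T)*np.sin(az),np.sin(T)]); TZ=np.array([-np.sin(T)*np.cos(az),-np.sin(T)*np.sin(az),np.cos(T)]); TY=np.cross(TZ,TN)
RG=np.stack([TY,TN,-TZ],1)
E
python3 - <<'E'
from go import *
goto([412.4,196.1,242.4],RG)
p,d,c=load("top")
print("mug",H(onplane([(318,203)],c,85)),onplane([(318,203)],c,85),"cup",H(onplane([(453,207)],c,70)))
p,d,c=load("wrist","1"); print("ball",H(onplane([(398.9,113.9)],c,170.6)))
W=world(d,c); m=(W[...,2]>60)&(W[...,2]<90)&(W[...,0]>640);
E
```

```text
clock 2.5333 at [ 564.3 -109.2  348.6] [-3.141e+00 -1.000e-03  1.404e+00] F [ 0.1  0.2 -0.4] q [-0.19  0.18  1.6   0.    1.36 -0.03] open 0.998
translate tool m [ 0.2757 -0.2004  0.1065] dist 0.357
twist [-0.5244  0.0058 -0.0243] 30.1
mug [[ 161.58272697 -116.37591264   85.        ]] [[725.24928116  22.46086322  85.        ]] cup [[-159.28584875 -185.65436457   70.        ]]
ball [[ 73.83154703 -46.97575965 170.6       ]]
```

jog_arm(moves=[{"grip":-1,"translation":[0.0276,-0.02,0.0106],"twist":[0,0,0]},{"grip":-1,"translation":[0.0276,-0.02,0.0106],"twist":[0,0,0]},{"grip":-1,"translation":[0.0276,-0.02,0.0106],"twist":[0,0,0]},{"grip":-1,"translation":[0.0276,-0.02,0.0106],"twist":[0,0,0]},{"grip":-1,"translation":[0.0276,-0.02,0.0106],"twist":[0,0,0]},{"grip":-1,"translation":[0.0276,-0.02,0.0106],"twist":[0,0,0]},{"grip":-1,"translation":[0.0276,-0.02,0.0106],"twist":[0,0,0]},{"grip":-1,"translation":[0.0276,-0.02,0.0106],"twist":[0,0,0]},{"grip":-1,"translation":[0.0276,-0.02,0.0106],"twist":[0,0,0]},{"grip":-1,"translation":[0.0276,-0.02,0.0106],"twist":[0,0,0]}])

```text
clock: 3.37
eef_pos: [411.6, 194.4, 243.0]
tcp_rot: [3.141, 0.0, 1.399]
contact_force: [0.1, 0.5, 1.4]
opening: 0.999
```

jog_arm(moves=[{"grip":-1,"translation":[0,0,0],"twist":[-0.0874,0.001,-0.004]},{"grip":-1,"translation":[0,0,0],"twist":[-0.0874,0.001,-0.004]},{"grip":-1,"translation":[0,0,0],"twist":[-0.0874,0.001,-0.004]},{"grip":-1,"translation":[0,0,0],"twist":[-0.0874,0.001,-0.004]},{"grip":-1,"translation":[0,0,0],"twist":[-0.0874,0.001,-0.004]},{"grip":-1,"translation":[0,0,0],"twist":[-0.0874,0.001,-0.004]},{"grip":-1,"translation":[0,0,0],"twist":[0,0,0]},{"grip":-1,"translation":[0,0,0],"twist":[0,0,0]}])

```text
clock: 4.03
eef_pos: [411.6, 193.7, 243.0]
tcp_rot: [2.62, 0.002, 1.427]
contact_force: [-0.6, -0.2, -0.2]
opening: 1.001
```

```bash
python3 -c "
from go import *
goto([412.4,196.1,242.4],RG)
take('wrist','2')"
```

```text
clock 4.0333 at [411.6 193.7 243. ] [2.620e+00 2.000e-03 1.427e+00] F [-0.6 -0.2 -0.2] q [ 0.73 -0.1   2.25 -0.61  0.74  1.28] open 1.001
translate tool m [0.0025 0.0001 0.0007] dist 0.003
twist [-0.0016  0.0028 -0.0004] 0.2
```

View pics/wrist2.png

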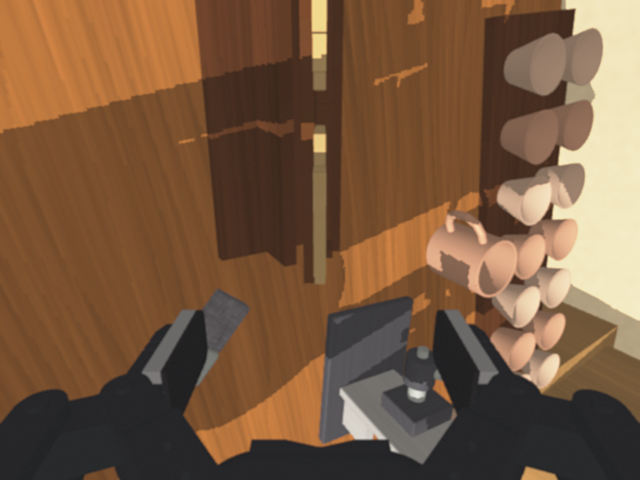

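Run:
```python
from h import *
p,d,c=load("wrist","2"); W=world(d,c); B=np.stack([TN,TY,TZ],1); L=(W-np.array([499,182.5,98.5]))@B
hsv=cv2.cvtColor(p,cv2.COLOR_RGB2HSV)
for v in range(118,292,6):
    row=[u for u in range(305,335) if 14<=hsv[v,u,0]<=28 and hsv[v,u,1]<140 and L[v,u,2]>-20 and abs(L[v,u,0]+4)<12]
    if row:
        k=L[v,row]; print(v,row[0],row[-1],"n %.1f..%.1f y %.1f z %.1f (max %.1f)"%(k[:,0].min(),k[:,0].max(),np.median(k[:,1]),np.median(k[:,2]),k[:,2].max()))
cv2.imwrite("pics/w2z.png",cv2.resize(cv2.imread("pics/wrist2.png")[110:300,290:350],None,fx=6,fy=3.1,interpolation=2))
```

```text
130 314 324 n -7.8..-0.6 y 57.1 z 11.8 (max 12.9)
136 313 325 n -8.7..-0.1 y 55.5 z 39.7 (max 40.6)
142 312 325 n -9.5..-0.1 y 51.6 z 40.0 (max 41.0)
148 312 325 n -9.5..-0.1 y 47.7 z 39.9 (max 40.7)
154 313 325 n -8.8..-0.1 y 43.7 z 39.8 (max 40.5)
160 313 325 n -8.8..-0.1 y 39.6 z 39.6 (max 40.4)
166 313 325 n -8.9..-0.2 y 37.0 z 48.2 (max 49.5)
172 312 325 n -9.7..-0.4 y 37.1 z 69.9 (max 70.7)
178 312 325 n -9.7..-0.4 y 33.4 z 70.1 (max 71.2)
184 312 325 n -9.7..-0.4 y 29.5 z 69.3 (max 71.3)
190 312 325 n -9.7..-0.4 y 25.9 z 70.0 (max 71.2)
196 312 325 n -9.8..-0.4 y 22.1 z 69.7 (max 71.2)
202 312 325 n -9.8..-0.4 y 18.3 z 70.0 (max 71.3)
208 312 325 n -9.9..-0.3 y 14.3 z 69.7 (max 71.5)
214 312 325 n -9.9..-0.3 y 10.5 z 69.9 (max 70.6)
220 312 325 n -9.9..-0.3 y 6.4 z 69.7 (max 70.8)
226 313 325 n -7.9..-0.3 y 2.6 z 70.2 (max 71.2)
232 312 325 n -10.0..-0.3 y -1.6 z 69.9 (max 71.1)
238 312 325 n -10.0..-0.3 y -5.7 z 69.7 (max 70.9)
244 312 325 n -10.1..-0.3 y -9.6 z 70.2 (max 71.2)
250 312 325 n -10.1..-0.3 y -13.8 z 70.2 (max 310.9)
256 313 325 n -8.1..-0.2 y -18.1 z 70.1 (max 71.2)
262 313 325 n -9.4..-0.2 y -22.2 z 70.2 (max 71.1)
268 313 325 n -9.4..-0.2 y -26.5 z 70.2 (max 71.4)
274 313 325 n -9.4..-0.2 y -31.0 z 69.9 (max 71.1)
280 314 324 n -8.6..-0.5 y -50.1 z 39.8 (max 41.3)
```

View pics/w2z.png

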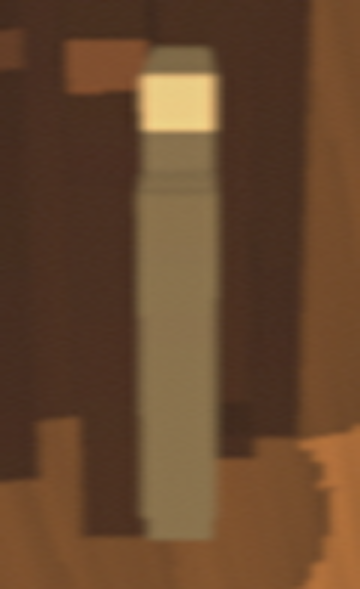

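```bash
python3 -c "
from go import *
goto(np.array([499,182.5,98.5])+TN*-4.7+TY*1.8+TZ*36,RG)"
```

```text
clock 4.0833 at [412.4 194.1 243.5] [2.620e+00 1.000e-03 1.426e+00] F [-0.4 -0.1 -0.2] q [ 0.73 -0.1   2.24 -0.61  0.74  1.28] open 0.995
translate tool m [ 0.0029 -0.0014  0.1332] dist 0.133
twist [-0.0016  0.0023 -0.0018] 0.2
```

jog_arm(moves=[{"grip":-0.4,"translation":[0.0007,-0.0003,0.0333],"twist":[0,0,0]},{"grip":-0.4,"translation":[0.0007,-0.0003,0.0333],"twist":[0,0,0]},{"grip":-0.4,"translation":[0.0007,-0.0004,0.0333],"twist":[0,0,0]},{"grip":-0.4,"translation":[0.0008,-0.0004,0.0333],"twist":[0,0,0]},{"grip":-0.4,"translation":[0,0,0],"twist":[0,0,0]},{"grip":1,"translation":[0,0,0],"twist":[0,0,0]},{"grip":1,"translation":[0,0,0],"twist":[0,0,0]},{"grip":1,"translation":[0,0,0],"twist":[0,0,0]},{"grip":1,"translation":[0,0,0],"twist":[0,0,0]},{"grip":1,"translation":[0,0,0],"twist":[0,0,0]}], squeeze=40)

```text
clock: 4.92
eef_pos: [477.9, 187.9, 129.1]
tcp_rot: [2.615, -0.002, 1.424]
contact_force: [-8.8, 1.5, 8.5]
opening: 0.086
```

```bash
python3 -c "
from go import *
goto(np.array([499,182.5,98.5])+TN*-4.7+TY*1.8+TZ*36,RG)
take('wrist','3');take('scene','3')"; python3 -c "
import cv2
cv2.imwrite('pics/s3z.png',cv2.resize(cv2.imread('pics/scene3.png')[120:260,250:400],None,fx=4,fy=4))"
```

```text
clock 4.9167 at [477.9 187.9 129.1] [ 2.615e+00 -2.000e-03  1.424e+00] F [-8.8  1.5  8.5] q [ 0.6   0.2   2.27 -0.95  0.43  1.58] open 0.086
translate tool m [-0.0006 -0.0013  0.0013] dist 0.002
twist [ 0.0027  0.0004 -0.0043] 0.3
```

View pics/wrist3.png

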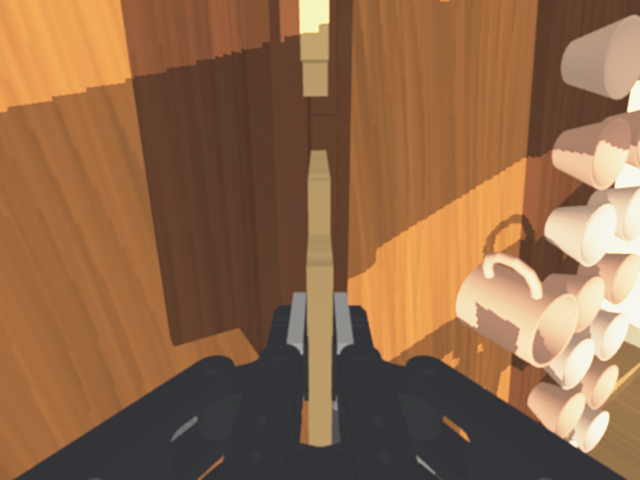

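View pics/s3z.png

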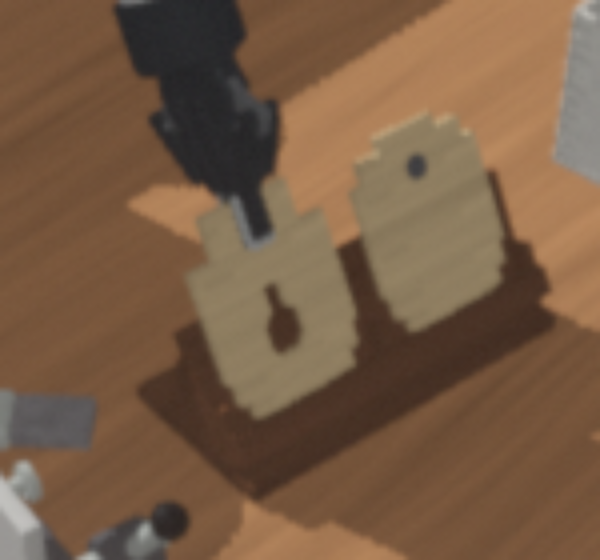

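jog_arm(moves=[{"grip":1,"translation":[0,0,-0.01],"twist":[0,0,0]},{"grip":1,"translation":[0,0,-0.015],"twist":[0,0,0]},{"grip":1,"translation":[0,0,-0.025],"twist":[0,0,0]},{"grip":1,"translation":[0,0,-0.03],"twist":[0,0,0]},{"grip":1,"translation":[0,0,-0.035],"twist":[0,0,0]},{"grip":1,"translation":[0,0,-0.035],"twist":[0,0,0]},{"grip":1,"translation":[0,0,0],"twist":[0.0874,0,0]},{"grip":1,"translation":[0,0,0],"twist":[0.0874,0,0]},{"grip":1,"translation":[0,0,0],"twist":[0.0874,0,0]}])

```text
clock: 5.77
eef_pos: [402.6, 200.4, 260.0]
tcp_rot: [2.88, -0.005, 1.429]
contact_force: [1.3, -0.5, -1.1]
opening: 0.091
```

```bash
cat >> h.py <<'E'
RV=np.array([[.9775,-.2110,0],[-.2110,-.9775,0],[0,0,-1]])  # tool x=-HY, y=-HX, z down
E
python3 -c "
from go import *
import numpy as np
print('check RV cols',RV)
RR=np.stack([-HY,-HX,[0,0,-1]],1); print(RR, np.linalg.det(RR))
goto(Hinv([50,0,400])[0],RR)
take('wrist','4')"
```

```text
check RV cols [[ 0.9775 -0.211   0.    ]
 [-0.211  -0.9775  0.    ]
 [ 0.      0.     -1.    ]]
[[ 0.9775 -0.211   0.    ]
 [-0.211  -0.9775  0.    ]
 [-0.     -0.     -1.    ]] 1.00002725
clock 5.7667 at [402.6 200.4 260. ] [ 2.88  -0.005  1.429] F [ 1.3 -0.5 -1.1] q [ 0.59 -0.07  2.09 -0.21  0.93  0.84] open 0.091
translate tool m [-0.233   0.2495 -0.0795] dist 0.351
twist [ 0.1951 -0.2184  1.631 ] 94.9
```

View pics/wrist4.png

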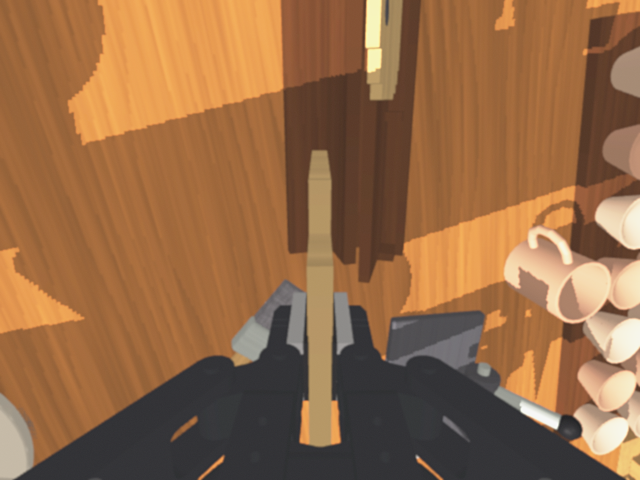

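jog_arm(moves=[{"grip":1,"translation":[0,0,-0.015],"twist":[0.0874,0,0]},{"grip":1,"translation":[0,0,-0.015],"twist":[0.0874,0,0]},{"grip":1,"translation":[0,0,-0.015],"twist":[0.0874,0,0]},{"grip":1,"translation":[0,0,-0.015],"twist":[0,0,0.1165]},{"grip":1,"translation":[0,0,-0.015],"twist":[0,0,0.1165]},{"grip":1,"translation":[0,0,-0.015],"twist":[0,0,0.1165]},{"grip":1,"translation":[0,0,-0.015],"twist":[0,0,0.1165]},{"grip":1,"translation":[0,0,-0.015],"twist":[0,0,0.1165]},{"grip":1,"translation":[0,0,-0.015],"twist":[0,0,0.1165]},{"grip":1,"translation":[0,0,-0.015],"twist":[0,0,0.1165]}])

```text
clock: 6.65
eef_pos: [395.0, 199.4, 407.6]
tcp_rot: [3.14, -0.001, 0.603]
contact_force: [-0.6, -0.9, -1.3]
opening: 0.087
```

jog_arm(moves=[{"grip":1,"translation":[0,0,0],"twist":[0,0,0.1165]},{"grip":1,"translation":[0,0,0],"twist":[0,0,0.1165]},{"grip":1,"translation":[0,0,0],"twist":[0,0,0.1165]},{"grip":1,"translation":[0,0,0],"twist":[0,0,0.1165]},{"grip":1,"translation":[0,0,0],"twist":[0,0,0.1165]},{"grip":1,"translation":[0,0,0],"twist":[0,0,0.1165]},{"grip":1,"translation":[0,0,0],"twist":[0,0,0.1165]},{"grip":1,"translation":[0,0,0],"twist":[0,0,0]}])

```text
clock: 7.32
eef_pos: [395.1, 199.5, 406.8]
tcp_rot: [3.141, -0.002, -0.212]
contact_force: [-0.5, -0.2, -1.6]
opening: 0.081
```

```bash
python3 -c "
from go import *
goto(Hinv([60,0,400])[0],RV)
p,d,c=load('wrist','4')
"
```

```text
clock 7.3167 at [395.1 199.5 406.8] [ 3.141e+00 -2.000e-03 -2.120e-01] F [-0.5 -0.2 -1.6] q [ 0.47 -0.08  1.75 -0.    1.46  2.25] open 0.081
translate tool m [0.2435 0.2051 0.0073] dist 0.318
twist [ 0.0004 -0.0018  0.0005] 0.1
```

jog_arm(moves=[{"grip":1,"translation":[0.027,0.0228,0.0008],"twist":[0,0,0]},{"grip":1,"translation":[0.027,0.0228,0.0008],"twist":[0,0,0]},{"grip":1,"translation":[0.027,0.0228,0.0008],"twist":[0,0,0]},{"grip":1,"translation":[0.027,0.0228,0.0008],"twist":[0,0,0]},{"grip":1,"translation":[0.027,0.0228,0.0008],"twist":[0,0,0]},{"grip":1,"translation":[0.027,0.0228,0.0008],"twist":[0,0,0]},{"grip":1,"translation":[0.027,0.0228,0.0008],"twist":[0,0,0]},{"grip":1,"translation":[0.027,0.0228,0.0008],"twist":[0,0,0]},{"grip":1,"translation":[0.027,0.0228,0.0008],"twist":[0,-0.0018,0]},{"grip":1,"translation":[0,0,0],"twist":[0,0,0]}])

```text
clock: 8.15
eef_pos: [593.9, -55.4, 398.6]
tcp_rot: [3.138, 0.0, -0.205]
contact_force: [-2.3, 0.5, -1.0]
opening: 0.086
```

```bash
python3 -c "
from go import *
goto(Hinv([40,0.6,262])[0],RV)
take('wrist','5');take('scene','5')"
```

```text
clock 8.15 at [593.9 -55.4 398.6] [ 3.138  0.    -0.205] F [-2.3  0.5 -1. ] q [-0.09  0.2   1.48 -0.    1.47  1.68] open 0.086
translate tool m [-0.0051  0.0173  0.1366] dist 0.138
twist [0.0031 0.0001 0.0071] 0.4
```

View pics/wrist5.png

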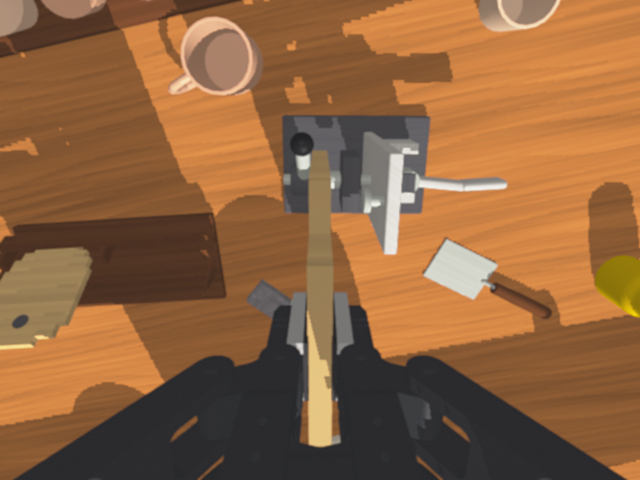

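View pics/scene5.png

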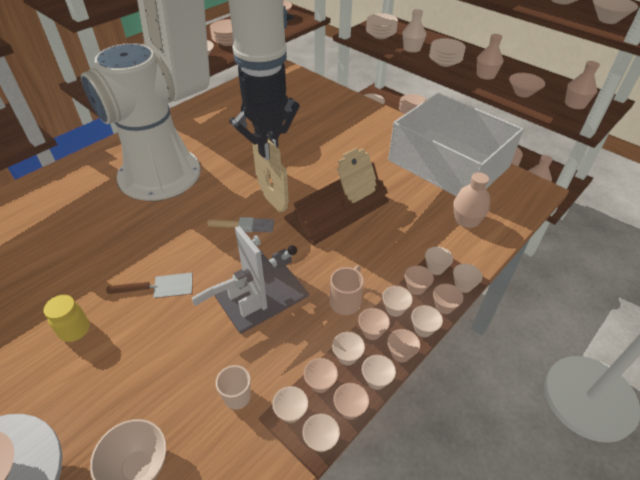

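Run:
```python
from h import *
from scipy.spatial.transform import Rotation as Ro
p,d,c=load("wrist","5"); W=world(d,c); v,u=np.mgrid[0:480,0:640]; z=W[...,2]
m=(u>360)&(u<410)&(v>120)&(v<260)&(z>204)&(z<220); q=np.ascontiguousarray(W[m][:,:2],dtype=np.float32)
rc=cv2.minAreaRect(q); print(rc,H(np.r_[rc[0],212]),np.median(z[m]))
# template in tool frame
s=dict(eef=np.array([593.9,-55.4,398.6]),rot=[3.138,0,-.205]); R=Ro.from_euler('xyz',s['rot']).as_matrix()
L=(W-s['eef'])@R
for vv in range(146,440,8):
    row=[k for k in range(300,340) if abs(L[vv,k,1])<12 and L[vv,k,2]<125 and L[vv,k,2]>-40 and p[vv,k,0]>90]
    if row: k=L[vv,row]; print(vv,row[0],row[-1],"x %.1f z %.1f yc %.1f"%(np.median(k[:,0]),np.median(k[:,2]),(k[:,1].min()+k[:,1].max())/2))
```

```text
((578.6044921875, -107.87428283691406), (30.224811553955078, 89.49905395507812), 78.28429412841797) [[  3.23807123  -0.53134724 212.        ]] 211.2864952928079
154 312 326 x 56.1 z 61.7 yc 0.0
162 311 328 x 56.0 z 36.0 yc 0.3
170 310 329 x 56.0 z 16.0 yc 0.3
178 309 330 x 56.0 z -0.1 yc 0.3
186 308 330 x 53.7 z -3.0 yc 0.2
194 309 330 x 50.8 z -3.1 yc 0.3
202 309 330 x 47.7 z -2.7 yc 0.3
210 309 330 x 44.8 z -2.9 yc 0.3
218 309 330 x 41.7 z -2.8 yc 0.3
226 309 330 x 38.7 z -2.8 yc 0.3
234 309 330 x 35.9 z -3.9 yc 0.3
242 308 330 x 35.9 z -12.4 yc 0.1
250 308 331 x 35.9 z -19.8 yc 0.3
258 307 332 x 36.0 z -27.0 yc 0.3
266 306 332 x 35.8 z -32.6 yc 0.2
274 307 332 x 33.2 z -32.7 yc 0.3
282 307 332 x 30.5 z -32.7 yc 0.3
290 307 332 x 28.0 z -33.0 yc 0.3
298 300 339 x 24.9 z -32.4 yc 0.3
306 300 339 x 22.1 z -32.3 yc 0.3
314 300 339 x 19.4 z -32.5 yc 0.3
322 300 339 x 16.5 z -32.5 yc 0.3
330 300 339 x 13.5 z -32.4 yc 0.3
338 300 339 x 10.9 z -32.9 yc 0.3
346 300 339 x 8.0 z -33.0 yc 0.3
354 300 331 x 5.0 z -33.0 yc -0.9
362 307 331 x 1.7 z -32.7 yc 0.2
370 308 331 x -1.5 z -32.7 yc 0.3
378 308 331 x -4.6 z -32.8 yc 0.3
386 308 331 x -7.8 z -32.8 yc 0.3
394 308 332 x -10.9 z -33.1 yc 0.4
402 308 331 x -14.5 z -32.7 yc 0.2
410 308 331 x -17.9 z -32.7 yc 0.3
418 308 330 x -21.2 z -32.8 yc 0.1
426 309 330 x -24.9 z -32.6 yc 0.2
434 309 330 x -28.5 z -32.6 yc 0.3
```

jog_arm(moves=[{"grip":1,"translation":[-0.001,0.0035,0.028],"twist":[0.001,0,0.002]},{"grip":1,"translation":[-0.001,0.0035,0.028],"twist":[0.001,0,0.002]},{"grip":1,"translation":[-0.001,0.0035,0.028],"twist":[0.001,0,0.002]},{"grip":1,"translation":[-0.001,0.0035,0.028],"twist":[0,0,0.001]},{"grip":1,"translation":[-0.001,0.0035,0.028],"twist":[0,0,0]},{"grip":1,"translation":[0,0,0],"twist":[0,0,0]},{"grip":1,"translation":[0,0,0],"twist":[0,0,0]}])

```text
clock: 8.83
eef_pos: [581.6, -65.8, 259.2]
tcp_rot: [-3.139, 0.004, -0.212]
contact_force: [0.3, 0.0, 0.2]
opening: 0.083
```

```bash
python3 -c "
from go import *
s=[r.sense()['eef_pos'] for _ in range(3)];print(s)
goto(Hinv([28,0.5,257.3])[0],RV)
print(H(r.sense()['eef_pos']))
p,d,c=take('scene','6'); take('wrist','6')
im=cv2.imread('pics/scene6.png')[160:340,180:340]; cv2.imwrite('pics/s6z.png',cv2.resize(im,None,fx=3.3,fy=3.3,interpolation=2))
"
```

```text
[array([581.58589255, -65.83830155, 259.18063883]), array([581.58589255, -65.83830155, 259.18063883]), array([581.58589255, -65.83830155, 259.18063883])]
clock 8.8333 at [581.6 -65.8 259.2] [-3.139  0.004 -0.212] F [0.3 0.  0.2] q [-0.12  0.27  1.69  0.    1.19  1.66] open 0.083
translate tool m [0.0049 0.017  0.0018] dist 0.018
twist [-0.0024  0.0039  0.0011] 0.3
[[ 44.95731841   5.42392596 259.18063883]]
```

View pics/s6z.png

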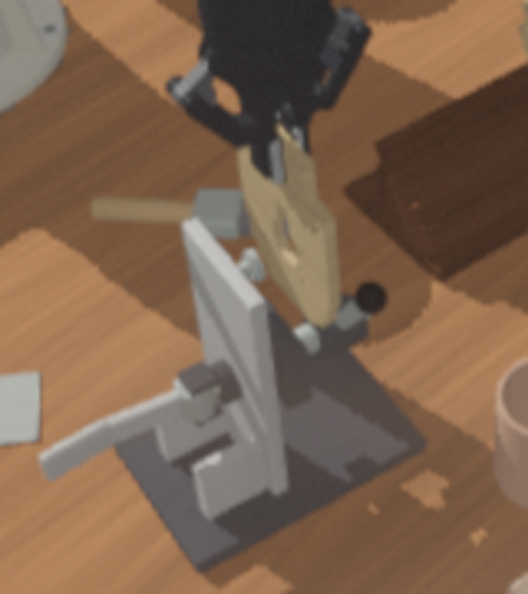

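View pics/wrist6.png

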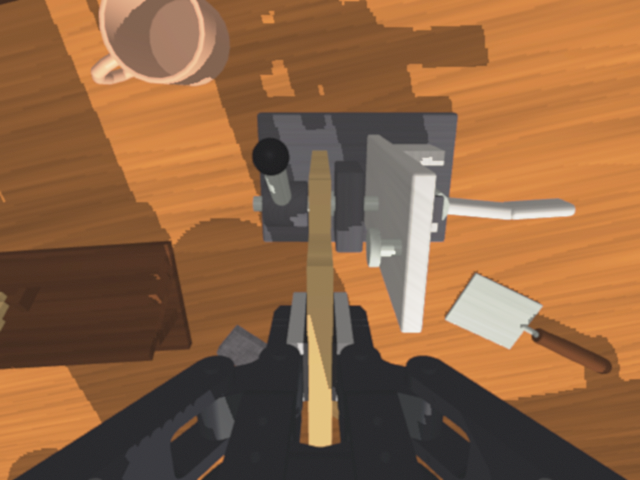

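Run:
```python
from go import *
goto(Hinv([30,0.5,257.3])[0],RV); print(H(r.sense()['eef_pos']))
p,d,c=load("wrist","6"); W=world(d,c); v,u=np.mgrid[0:480,0:640]; z=W[...,2]
m=(u>390)&(u<450)&(v>130)&(v<340)&(z>209)&(z<220); q=np.ascontiguousarray(W[m][:,:2],dtype=np.float32)
rc=cv2.minAreaRect(q); print(rc,H(np.r_[rc[0],212]),np.median(z[m]))
k=H(W[m]); print("panel top y ends",np.percentile(k[:,1],[0.5,99.5]),"x",np.percentile(k[:,0],[1,99]))
# stud head
m=(u>364)&(u<390)&(v>225)&(v<272)&(z>175)&(z<215); k=H(W[m]); k=k[(k[:,0]>8)&(k[:,0]<22)]; print("stud",len(k),k.min(0),k.max(0))
# template shoulder edges
s=r.sense()['eef_pos']
m=(u>305)&(u<335)&(v>150)&(v<300)&(z>240)&(z<300); k=H(W[m]); print("templ top hx",np.percentile(k[:,0],[5,95]))
for vv in (176,180,184,190,240,250,255):
    print(vv,H(W[vv,320]).round(1))
```

```text
clock 8.9333 at [583.7 -66.2 261.6] [-3.139e+00 -1.000e-03 -2.120e-01] F [-0.1 -0.5 -0.5] q [-0.12  0.27  1.68  0.    1.19  1.66] open 0.084
translate tool m [0.0027 0.015  0.0043] dist 0.016
twist [-0.0029 -0.0011  0.0004] 0.2
[[ 45.00413292   3.26096485 261.59234346]]
((576.5391235351562, -116.54792022705078), (12.368474960327148, 89.77738952636719), 77.88833618164062) [[ -5.67620211  -0.34258687 212.        ]] 211.4628213945818
panel top y ends [-44.69719746  43.44690507] x [-11.36559228   0.31333222]
stud 654 [  8.02523192 -11.39309754 185.72966966] [ 18.40865419   9.87288105 206.91139842]
templ top hx [41.14964594 48.38080841]
176 [[ 44.6 -51.9 257.3]]
180 [[ 44.6 -51.6 263. ]]
184 [[ 44.6 -50.5 264.6]]
190 [[ 44.6 -48.3 264.4]]
240 [[ 44.6 -32.1 271.6]]
250 [[ 44.5 -32.  281. ]]
255 [[ 44.5 -31.4 283.8]]
```

jog_arm(moves=[{"grip":1,"translation":[0.0018,0.006,0.002],"twist":[-0.0015,0,0]},{"grip":1,"translation":[0.0018,0.006,0.002],"twist":[-0.0015,0,0]},{"grip":1,"translation":[0,0.006,0],"twist":[0,0,0]},{"grip":1,"translation":[0,0,0],"twist":[0,0,0]},{"grip":1,"translation":[0,0,0],"twist":[0,0,0]},{"grip":1,"translation":[0,0,0],"twist":[0,0,0]}])

```text
clock: 9.43
eef_pos: [582.5, -85.5, 255.4]
tcp_rot: [3.141, 0.002, -0.214]
contact_force: [-0.3, -0.3, -1.2]
opening: 0.087
```

```bash
cat > chk.py <<'E'
from go import *
def chk(k):
    s=r.sense(); print("clock",s['clock'],"tcp H",H(s['eef_pos']).round(1),s['tcp_rot'].round(3),"F",s['contact_force'].round(1))
    p,d,c=take('wrist',k); W=world(d,c); v,u=np.mgrid[0:480,0:640]; z=W[...,2]; HH=H(W.reshape(-1,3)).reshape(480,640,3)
    m=(u>305)&(u<335)&(v>150)&(v<300)
    hx=np.median(HH[...,0][m&(z>235)&(z<300)])
    def edge(zlo,zhi):
        mm=m&(z>zlo)&(z<zhi)&(np.abs(HH[...,0]-hx)<3); return HH[mm]
    # shoulder horizontal: points with hy between -50,-37
    mm=m&(np.abs(HH[...,0]-hx)<3)&(HH[...,1]>-46)&(HH[...,1]<-38)&(z>200); zs=np.median(z[mm])
    e1=np.percentile(HH[...,1][m&(np.abs(HH[...,0]-hx)<3)&(z<zs-6)&(z>zs-40)],[10,50])
    e2=np.percentile(HH[...,1][m&(np.abs(HH[...,0]-hx)<3)&(z>zs+6)&(z<zs+25)],[10,50])
    print("template hx %.1f shoulder z %.1f -> lower edge %.1f; side %.1f->cy %.1f, %.1f->cy %.1f"%(hx,zs,zs-120,e1[1],e1[1]+55,e2[1],e2[1]+35))
    m2=(u>330)&(u<460)&(v>100)&(v<380)&(z>209)&(z<216); k2=HH[m2]; k2=k2[(k2[:,0]<3)&(k2[:,0]>-14)]
    if len(k2): print("panel ends",np.percentile(k2[:,1],[.5,99.5]).round(1),"x",np.percentile(k2[:,0],[1,99]).round(1))
    k3=HH[(u>333)&(u<460)&(v>150)&(v<340)&(HH[...,0]>9)&(HH[...,0]<min(20,hx-6))&(z>180)&(z<212)&(np.abs(HH[...,1])<18)]
    if len(k3): print("stud",len(k3),k3.min(0).round(1),k3.max(0).round(1))
E
python3 -c "
from chk import *
chk('7')"
```

```text
clock 9.4333 tcp H [[ 26.    0.3 255.4]] [ 3.141e+00  2.000e-03 -2.140e-01] F [-0.3 -0.3 -1.2]
template hx 25.7 shoulder z 258.2 -> lower edge 138.2; side -55.6->cy -0.6, -35.6->cy -0.6
panel ends [-44.8  43.1] x [-11.5   0.2]
stud 544 [  9.  -11.4 189.3] [ 18.1   9.7 206.6]
```

View pics/wrist7.png

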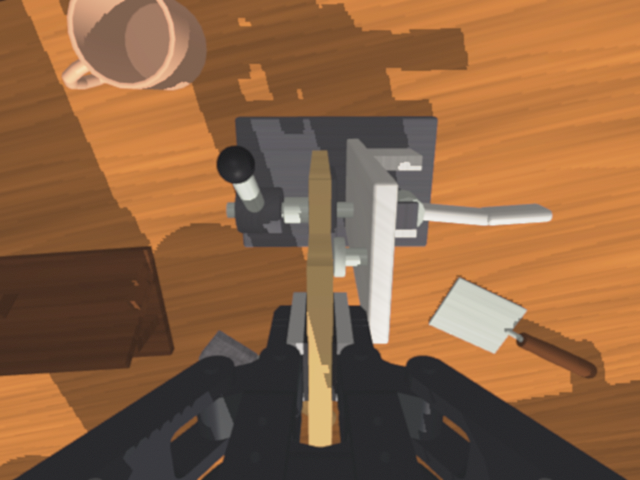

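jog_arm(moves=[{"grip":1,"translation":[0,0,-0.002],"twist":[0,0,0]},{"grip":1,"translation":[0,0.002,0],"twist":[0,0,0]},{"grip":1,"translation":[0,0.003,0],"twist":[0,0,0]},{"grip":1,"translation":[0,0.003,0],"twist":[0,0,0]},{"grip":1,"translation":[0,0.003,0],"twist":[0,0,0]},{"grip":1,"translation":[0,0,0],"twist":[0,0,0]},{"grip":1,"translation":[0,0,0],"twist":[0,0,0]}])

```text
clock: 10.07
eef_pos: [580.1, -96.2, 257.3]
tcp_rot: [3.141, 0.002, -0.214]
contact_force: [0.5, 1.0, -1.0]
opening: 0.087
```

```bash
python3 -c "
from chk import *
chk('8')"
```

```text
clock 10.0667 tcp H [[ 14.9   0.4 257.3]] [ 3.141e+00  2.000e-03 -2.140e-01] F [ 0.5  1.  -1. ]
template hx 14.7 shoulder z 260.0 -> lower edge 140.0; side -55.5->cy -0.5, -35.5->cy -0.5
panel ends [-44.8  26.1] x [-11.6   0.2]
```

jog_arm(moves=[{"grip":1,"translation":[0,0.003,0],"twist":[0,0,0]},{"grip":1,"translation":[0,0.003,0],"twist":[0,0,0]},{"grip":1,"translation":[0,0.003,0],"twist":[0,0,0]},{"grip":1,"translation":[0,0.0012,0],"twist":[0,0,0]},{"grip":1,"translation":[0,0,0],"twist":[0,0,0]},{"grip":1,"translation":[0,0,0],"twist":[0,0,0]}])

```text
clock: 10.62
eef_pos: [578.0, -106.1, 257.3]
tcp_rot: [3.141, 0.002, -0.214]
contact_force: [-0.4, -0.2, -0.5]
opening: 0.088
```

```bash
python3 -c "
from chk import *
chk('9')"
```

```text
clock 10.6167 tcp H [[  4.8   0.4 257.3]] [ 3.141e+00  2.000e-03 -2.140e-01] F [-0.4 -0.2 -0.5]
template hx 4.6 shoulder z 260.0 -> lower edge 140.0; side -55.6->cy -0.6, -35.5->cy -0.5
panel ends [-45.   19.6] x [-11.6  -1.1]
```

View pics/wrist9.png

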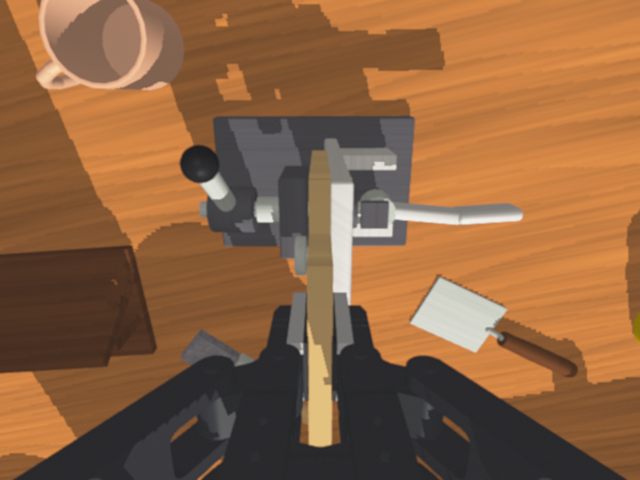

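jog_arm(moves=[{"grip":1,"translation":[0,0.0004,0.004],"twist":[0,0,0]},{"grip":1,"translation":[0,0,0.005],"twist":[0,0,0]},{"grip":1,"translation":[0,0,0.005],"twist":[0,0,0]},{"grip":1,"translation":[0,0,0.005],"twist":[0,0,0]},{"grip":1,"translation":[0,0,0.004],"twist":[0,0,0]},{"grip":1,"translation":[0,0,0.003],"twist":[0,0,0]},{"grip":1,"translation":[0,0,0],"twist":[0,0,0]},{"grip":1,"translation":[0,0,0],"twist":[0,0,0]}])

```text
clock: 11.33
eef_pos: [577.8, -106.4, 231.1]
tcp_rot: [3.141, 0.002, -0.214]
contact_force: [-0.2, -0.2, -1.0]
opening: 0.087
```

```bash
python3 -c "
from chk import *
chk('10')"
```

```text
clock 11.3333 tcp H [[  4.6   0.5 231.1]] [ 3.141e+00  2.000e-03 -2.140e-01] F [-0.2 -0.2 -1. ]
template hx 4.4 shoulder z 233.8 -> lower edge 113.8; side -55.4->cy -0.4, -35.4->cy -0.4
panel ends [-44.9   6.1] x [-11.6  -0.7]
```

Slides freely (no side force). Final few millimetres until it bears on the neck.

jog_arm(moves=[{"grip":1,"translation":[0,0,0.002],"twist":[0,0,0]},{"grip":1,"translation":[0,0,0.0015],"twist":[0,0,0]},{"grip":1,"translation":[0,0,0],"twist":[0,0,0]},{"grip":1,"translation":[0,0,0],"twist":[0,0,0]}])

```text
clock: 11.72
eef_pos: [577.8, -106.4, 227.7]
tcp_rot: [3.141, 0.002, -0.214]
contact_force: [-0.6, 0.2, -0.5]
opening: 0.085
```

jog_arm(moves=[{"grip":1,"translation":[0,0,0.001],"twist":[0,0,0]},{"grip":1,"translation":[0,0,0],"twist":[0,0,0]},{"grip":1,"translation":[0,0,0],"twist":[0,0,0]}])

```text
clock: 11.97
eef_pos: [578.0, -106.4, 226.8]
tcp_rot: [3.141, 0.002, -0.214]
contact_force: [0.1, -0.6, -1.1]
opening: 0.087
```

```bash
python3 -c "
from chk import *
chk('11')"
```

```text
clock 11.9667 tcp H [[  4.6   0.4 226.8]] [ 3.141e+00  2.000e-03 -2.140e-01] F [ 0.1 -0.6 -1.1]
template hx 4.4 shoulder z 229.6 -> lower edge 109.6; side -55.5->cy -0.5, -35.6->cy -0.6
panel ends [-44.9   3.6] x [-11.6  -0.6]
```

jog_arm(moves=[{"grip":1,"translation":[0,0,0.001],"twist":[0,0,0]},{"grip":1,"translation":[0,0,0],"twist":[0,0,0]},{"grip":1,"translation":[0,0,0],"twist":[0,0,0]}])

```text
clock: 12.27
eef_pos: [578.1, -106.4, 226.6]
tcp_rot: [3.141, 0.001, -0.214]
contact_force: [-1.7, 0.9, 6.5]
opening: 0.088
```

jog_arm(moves=[{"grip":1,"translation":[0,0,0.001],"twist":[0,0,0]},{"grip":1,"translation":[0,0,0],"twist":[0,0,0]},{"grip":1,"translation":[0,0,0],"twist":[0,0,0]}])

```text
clock: 12.52
eef_pos: [578.2, -106.4, 226.4]
tcp_rot: [3.141, 0.001, -0.214]
contact_force: [-3.8, 1.9, 12.5]
opening: 0.085
```

jog_arm(moves=[{"grip":1,"translation":[0,0,-0.0015],"twist":[0,0,0]},{"grip":1,"translation":[0,0,0],"twist":[0,0,0]},{"grip":0,"translation":[0,0,0],"twist":[0,0,0]},{"grip":0,"translation":[0,0,0],"twist":[0,0,0]},{"grip":0,"translation":[0,0,0],"twist":[0,0,0]},{"grip":0,"translation":[0,0,0],"twist":[0,0,0]}])

```text
clock: 13.02
eef_pos: [577.9, -106.4, 226.1]
tcp_rot: [3.141, 0.002, -0.214]
contact_force: [-0.5, -0.2, 0.2]
opening: 0.503
```

jog_arm(moves=[{"grip":0,"translation":[0,0,-0.01],"twist":[0,0,0]},{"grip":0,"translation":[0,0,-0.02],"twist":[0,0,0]},{"grip":0,"translation":[0,0,-0.03],"twist":[0,0,0]},{"grip":0,"translation":[0,0,-0.035],"twist":[0,0,0]},{"grip":0,"translation":[0,0,-0.035],"twist":[0,0,0]},{"grip":0,"translation":[0,0,-0.03],"twist":[0,0,0]},{"grip":0,"translation":[0,0,0],"twist":[0,0,0]},{"grip":0,"translation":[0,0,0],"twist":[0,0,0]}])

```text
clock: 13.68
eef_pos: [579.0, -106.5, 389.1]
tcp_rot: [3.141, -0.003, -0.214]
contact_force: [-0.2, 0.5, -0.9]
opening: 0.5
```

```bash
python3 -c "
from go import *
goto(Hinv([73.5,0,320])[0],np.stack([HX,-HY,[0,0,-1]],1))
take('wrist','12');take('scene','12')
im=cv2.imread('pics/scene12.png')[160:340,180:340]; cv2.imwrite('pics/s12z.png',cv2.resize(im,None,fx=3.3,fy=3.3,interpolation=2))
"
```

```text
clock 13.6833 at [ 579.  -106.5  389.1] [ 3.141e+00 -3.000e-03 -2.140e-01] F [-0.2  0.5 -0.9] q [-0.18  0.19  1.51 -0.    1.44  1.6 ] open 0.5
translate tool m [-0.0009 -0.0689  0.0691] dist 0.098
twist [ 0.0025 -0.002  -1.5719] 90.1
```

View pics/wrist12.png

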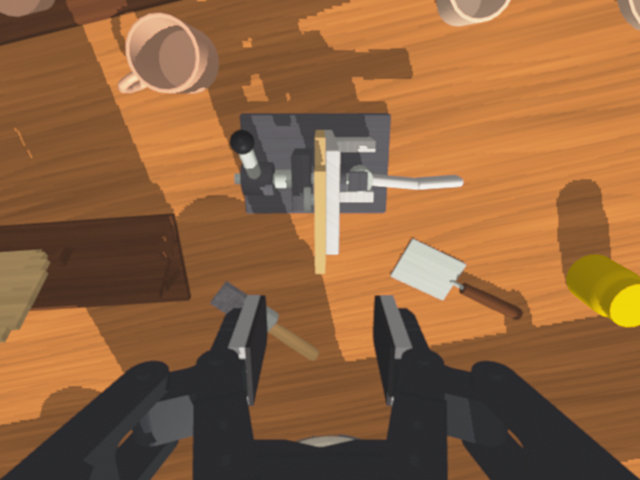

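View pics/s12z.png

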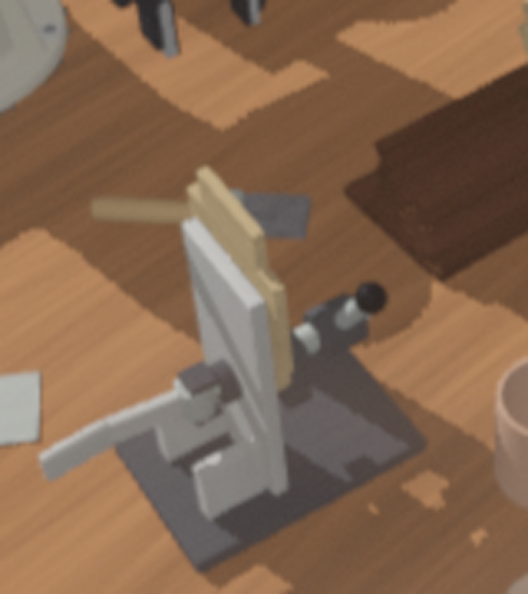

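jog_arm(moves=[{"grip":0,"translation":[0,0,0],"twist":[0,0,-0.121]},{"grip":0,"translation":[0,0,0],"twist":[0,0,-0.121]},{"grip":0,"translation":[0,0,0],"twist":[0,0,-0.121]},{"grip":0,"translation":[0,0,0],"twist":[0,0,-0.121]},{"grip":0,"translation":[0,0,0],"twist":[0,0,-0.121]},{"grip":0,"translation":[0,0,0],"twist":[0,0,-0.121]},{"grip":0,"translation":[0,0,0],"twist":[0,0,-0.121]},{"grip":0,"translation":[0,0,0],"twist":[0,0,-0.121]},{"grip":0,"translation":[0,0,0],"twist":[0,0,-0.121]},{"grip":0,"translation":[0,0,0],"twist":[0,0,-0.121]}])

```text
clock: 14.62
eef_pos: [577.5, -106.3, 384.5]
tcp_rot: [-3.137, 0.002, 1.002]
contact_force: [-0.1, 0.2, 0.4]
opening: 0.501
```

jog_arm(moves=[{"grip":0,"translation":[0,0,0],"twist":[0,0,-0.121]},{"grip":0,"translation":[0,0,0],"twist":[0,0,-0.121]},{"grip":0,"translation":[0,0,0],"twist":[0,0,-0.12]},{"grip":0,"translation":[0,0,0],"twist":[0,0,0]},{"grip":0,"translation":[0,0,0],"twist":[0,0,0]}])

```text
clock: 15.03
eef_pos: [577.7, -106.3, 385.0]
tcp_rot: [-3.138, 0.0, 1.355]
contact_force: [-0.4, -0.4, 0.1]
opening: 0.5
```

```bash
python3 -c "
from go import *
p,d,c=take('wrist','13')
v,u=np.mgrid[0:480,0:640]; W=world(d,c); z=W[...,2]
m=(p.max(-1)<50)&(z>120)&(z<200)&(np.abs(H(W.reshape(-1,3)).reshape(480,640,3)[...,0]-75)<25)
ys,xs=np.nonzero(m); print('ball px',xs.mean(),ys.mean(),len(xs),np.percentile(xs,[1,99]),np.percentile(ys,[1,99]))
b=onplane([(xs.mean(),ys.mean())],c,171); print(H(b)); b=H(b)[0]
import math; th=math.asin(-b[1]/84); print('th',th,'z',100+84*math.cos(th))
goto(Hinv([72,b[1],230])[0],np.stack([HX,-HY,[0,0,-1]],1))
"
```

```text
ball px 375.3172804532578 111.79603399433428 353 [364. 385.] [100.52 124.  ]
[[ 73.88096188 -47.2928732  171.        ]]
th 0.598023862452177 z 169.4217843642063
clock 15.0833 at [ 577.8 -106.3  385.3] [-3.138e+00  1.000e-03  1.354e+00] F [-0.5 -0.1  1. ] q [-0.18  0.19  1.52 -0.    1.44  0.03] open 0.502
translate tool m [0.0677 0.0481 0.1551] dist 0.176
twist [-0.0035  0.0005 -0.0042] 0.3
```

View pics/wrist13.png

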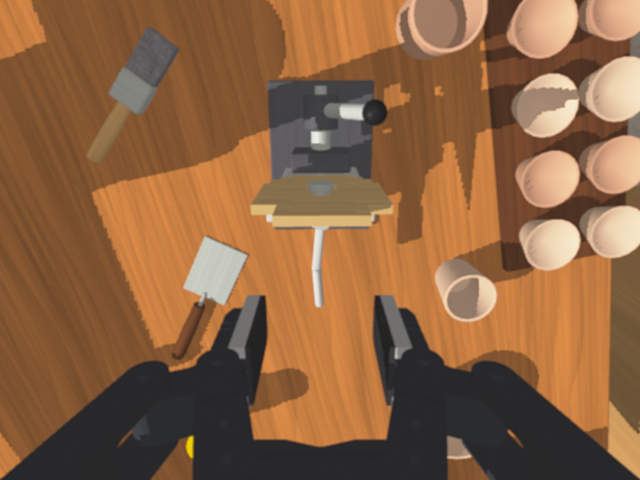

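jog_arm(moves=[{"grip":0,"translation":[0.017,0.011,0.02],"twist":[0,0,-0.004]},{"grip":0,"translation":[0.017,0.011,0.02],"twist":[-0.003,0,0]},{"grip":0,"translation":[0.017,0.011,0.02],"twist":[0,0,0]},{"grip":0,"translation":[0.017,0.011,0.03],"twist":[0,0,0]},{"grip":0,"translation":[0,0,0.04],"twist":[0,0,0]},{"grip":0,"translation":[0,0,0.04],"twist":[0,0,0]},{"grip":0,"translation":[0,0,0.02],"twist":[0,0,0]},{"grip":0,"translation":[0,0,0],"twist":[0,0,0]},{"grip":0,"translation":[0,0,0],"twist":[0,0,0]}])

```text
clock: 15.83
eef_pos: [634.9, -49.0, 195.4]
tcp_rot: [-3.14, 0.001, 1.36]
contact_force: [0.1, -0.0, 0.5]
opening: 0.503
```

```bash
python3 -c "
from go import *
goto(Hinv([72,-43,152])[0],np.stack([HX,-HY,[0,0,-1]],1))
print(H(r.sense()['eef_pos']))
take('wrist','14')
"
```

```text
clock 15.8333 at [634.9 -49.  195.4] [-3.14e+00  1.00e-03  1.36e+00] F [ 0.1 -0.   0.5] q [-0.08  0.41  1.64 -0.    1.1   0.13] open 0.503
translate tool m [-0.0006 -0.0001  0.0434] dist 0.043
twist [-0.0013  0.0007  0.0018] 0.1
[[ 72.61563195 -43.12098876 195.38720235]]
```

View pics/wrist14.png

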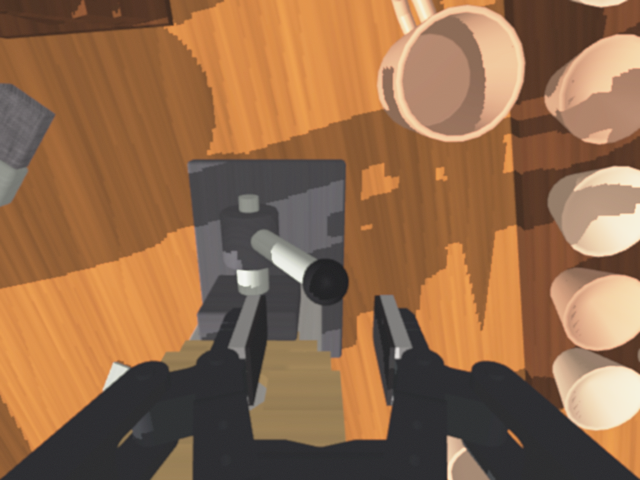

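jog_arm(moves=[{"grip":0,"translation":[0,0,0.022],"twist":[0,0,0]},{"grip":0,"translation":[0,0,0.021],"twist":[0,0,0]},{"grip":0,"translation":[0,0,0],"twist":[0,0,0]},{"grip":0,"translation":[0,-0.003,0],"twist":[0,0,0]},{"grip":0,"translation":[0,-0.003,0],"twist":[0,0,0]},{"grip":0,"translation":[0,-0.004,-0.001],"twist":[0,0,0]},{"grip":0,"translation":[0,-0.005,-0.003],"twist":[0,0,0]},{"grip":0,"translation":[0,-0.005,-0.003],"twist":[0,0,0]},{"grip":0,"translation":[0,0,0],"twist":[0,0,0]}])

```text
clock: 16.63
eef_pos: [617.2, -45.4, 162.9]
tcp_rot: [3.135, 0.0, 1.362]
contact_force: [3.2, -1.9, 2.8]
opening: 0.499
```

```bash
python3 -c "
from go import *
s=r.sense();print(H(s['eef_pos']),s['contact_force'],s['clock'])
take('wrist','15')
"
```

```text
[[ 72.45606545 -25.08597906 162.88063174]] [ 3.16606284 -1.94572552  2.80580921] 16.6333
```

View pics/wrist15.png

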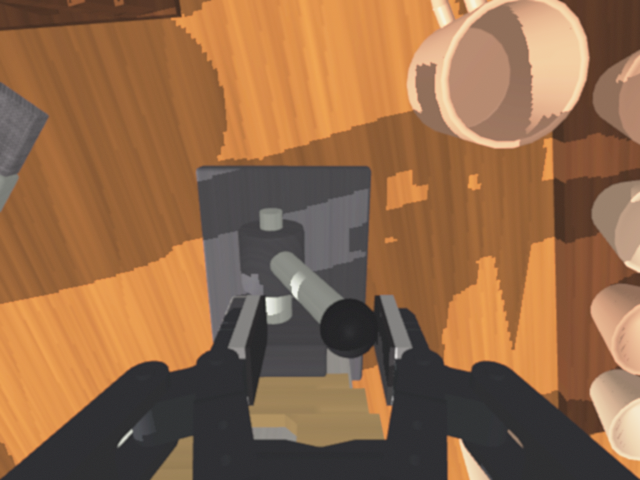

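jog_arm(moves=[{"grip":0,"translation":[0,-0.006,-0.0018],"twist":[0,0,0]},{"grip":0,"translation":[0,-0.006,-0.0018],"twist":[0,0,0]},{"grip":0,"translation":[0,-0.006,-0.0016],"twist":[0,0,0]},{"grip":0,"translation":[0,-0.006,-0.0014],"twist":[0,0,0]},{"grip":0,"translation":[0,-0.006,-0.001],"twist":[0,0,0]},{"grip":0,"translation":[0,-0.006,-0.001],"twist":[0,0,0]},{"grip":0,"translation":[0,-0.006,0],"twist":[0,0,0]},{"grip":0,"translation":[0,-0.006,0],"twist":[0,0,0]},{"grip":0,"translation":[0,-0.006,0],"twist":[0,0,0]},{"grip":0,"translation":[0,0,0],"twist":[0,0,0]}])

```text
clock: 17.52
eef_pos: [561.3, -33.6, 168.3]
tcp_rot: [-3.141, 0.001, 1.362]
contact_force: [0.5, -0.6, 0.4]
opening: 0.497
```

```bash
python3 -c "
from go import *
s=r.sense();print(H(s['eef_pos']),s['contact_force'],s['clock'])
take('wrist','16')
"
```

```text
[[ 72.17993792  32.1015331  168.27889645]] [ 0.47023202 -0.56268911  0.44533984] 17.5167
```

View pics/wrist16.png

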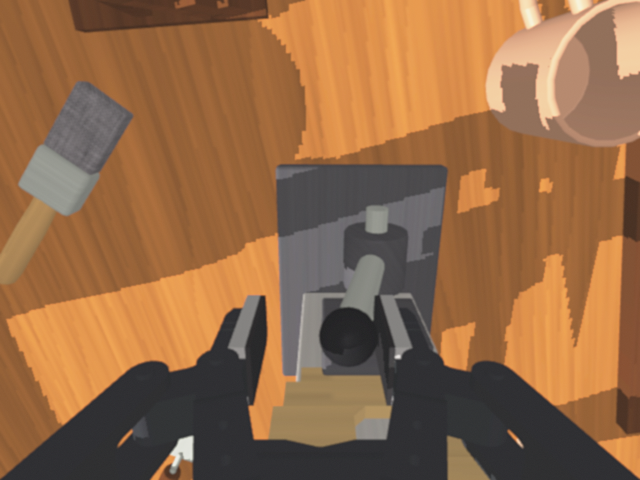

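jog_arm(moves=[{"grip":0,"translation":[0,-0.004,0],"twist":[0,0,0]},{"grip":0,"translation":[0,-0.004,0],"twist":[0,0,0]},{"grip":0,"translation":[0,-0.004,0],"twist":[0,0,0]},{"grip":0,"translation":[0,-0.004,0.0005],"twist":[0,0,0]},{"grip":0,"translation":[0,0,0],"twist":[0,0,0]}])

```text
clock: 17.98
eef_pos: [546.5, -30.3, 167.9]
tcp_rot: [3.141, 0.0, 1.362]
contact_force: [2.2, -0.8, -1.8]
opening: 0.498
```

jog_arm(moves=[{"grip":0,"translation":[0,-0.004,0.001],"twist":[0,0,0]},{"grip":0,"translation":[0,0,0],"twist":[0,0,0]}])

```text
clock: 18.15
eef_pos: [543.1, -29.6, 167.1]
tcp_rot: [3.141, 0.0, 1.362]
contact_force: [3.3, -1.6, -3.0]
opening: 0.5
```

```bash
cat > ball.py <<'E'
from go import *
def ball(k):
    s=r.sense();f=s['contact_force'];print("tcpH",H(s['eef_pos']).round(1),"F hx,hy,z",(f@HX).round(1),(f@HY).round(1),f[2].round(1),s['clock'])
    p,d,c=take('wrist',k); W=world(d,c); HH=H(W.reshape(-1,3)).reshape(480,640,3)
    m=(p.max(-1)<45)&(np.abs(HH[...,0]-70)<16)&(np.abs(HH[...,1]-45)<60)&(HH[...,2]>140)&(HH[...,2]<200)
    n,l,st,ce=cv2.connectedComponentsWithStats(m.astype(np.uint8)); i=1+np.argmax(st[1:,4]); q=HH[l==i]
    A=np.c_[2*q,np.ones(len(q))]; sol=np.linalg.lstsq(A,(q**2).sum(1),rcond=None)[0]
    print("px",ce[i].round(0),st[i],"sphere ctr",sol[:3].round(1),"rad",np.sqrt(sol[3]+sol[:3]@sol[:3]).round(1))
    # jaw face
    m=(HH[...,2]>126)&(HH[...,2]<134)&(HH[...,0]>5)&(HH[...,0]<40)&(np.abs(HH[...,1])<35); 
    if m.sum()>5: print("jaw top hx",np.percentile(HH[...,0][m],[2,98]).round(1),m.sum())
E
python3 -c "
from ball import *
ball('17')"
```

```text
tcpH [[ 72.2  50.7 167.1]] F hx,hy,z -0.9 -3.6 -3.0 18.15
px [353. 327.] [ 321  297   69   64 2222] sphere ctr [ 75.8  37.4 186.4] rad 10.8
jaw top hx [ 7.5 28.4] 1471
```

View pics/wrist17.png

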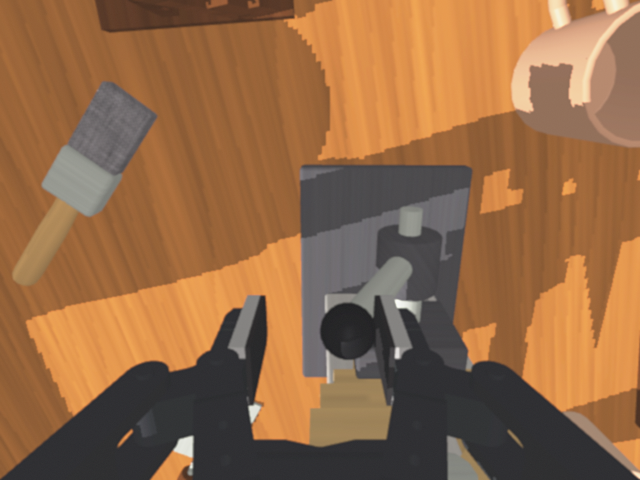

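jog_arm(moves=[{"grip":0,"translation":[0,-0.003,0.001],"twist":[0,0,0]},{"grip":0,"translation":[0,0,0],"twist":[0,0,0]}])

```text
clock: 18.37
eef_pos: [540.5, -29.1, 166.2]
tcp_rot: [3.14, 0.0, 1.362]
contact_force: [3.6, -1.2, -3.3]
opening: 0.5
```

jog_arm(moves=[{"grip":0,"translation":[0,-0.003,0.0015],"twist":[0,0,0]},{"grip":0,"translation":[0,0,0],"twist":[0,0,0]}])

```text
clock: 18.53
eef_pos: [537.8, -28.5, 164.8]
tcp_rot: [3.14, 0.0, 1.362]
contact_force: [5.0, -2.0, -1.9]
opening: 0.499
```

jog_arm(moves=[{"grip":0,"translation":[0,-0.003,0.002],"twist":[0,0,0]},{"grip":0,"translation":[0,0,0],"twist":[0,0,0]}])

```text
clock: 18.7
eef_pos: [534.9, -27.9, 163.0]
tcp_rot: [3.14, 0.0, 1.362]
contact_force: [3.1, -2.8, 1.2]
opening: 0.498
```

```bash
python3 -c "
from ball import *
ball('18')"
```

```text
tcpH [[ 72.2  59.1 163. ]] F hx,hy,z -2.1 -3.6 1.2 18.7
px [354. 331.] [ 321  297   71   84 2703] sphere ctr [ 76.1  46.  184.4] rad 12.6
jaw top hx [ 7.7 28.5] 1102
```

jog_arm(moves=[{"grip":0,"translation":[0,-0.003,0.001],"twist":[0,0,0]},{"grip":0,"translation":[0,0,0],"twist":[0,0,0]}])

```text
clock: 18.92
eef_pos: [532.2, -27.4, 161.9]
tcp_rot: [3.139, 0.001, 1.362]
contact_force: [4.9, -2.9, -2.4]
opening: 0.501
```

jog_arm(moves=[{"grip":0,"translation":[0,-0.003,0.002],"twist":[0,0,0]},{"grip":0,"translation":[0,0,0],"twist":[0,0,0]}])

```text
clock: 19.08
eef_pos: [529.1, -26.9, 159.8]
tcp_rot: [3.14, 0.001, 1.362]
contact_force: [4.5, -4.1, -1.1]
opening: 0.502
```

```bash
python3 -c "
from ball import *
ball('19');take('scene','19')
im=cv2.imread('pics/scene19.png')[160:340,180:340]; cv2.imwrite('pics/s19z.png',cv2.resize(im,None,fx=3.3,fy=3.3,interpolation=2))
"
```

```text
tcpH [[ 72.   64.9 159.8]] F hx,hy,z -3.1 -5.2 -1.1 19.0833
px [356. 330.] [ 322  297   71   82 2829] sphere ctr [ 76.2  52.3 181.3] rad 13.5
jaw top hx [ 7.7 28.7] 755
```

View pics/wrist19.png

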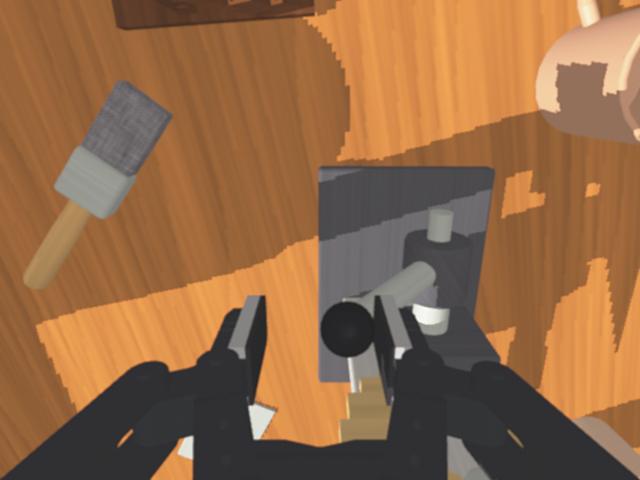

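View pics/s19z.png

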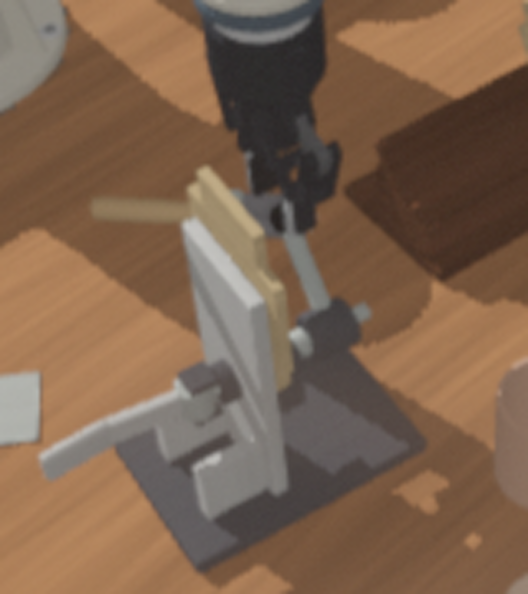

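jog_arm(moves=[{"grip":0,"translation":[0,-0.003,0.002],"twist":[0,0,0]},{"grip":0,"translation":[0,0,0],"twist":[0,0,0]}])

```text
clock: 19.35
eef_pos: [526.2, -26.4, 157.8]
tcp_rot: [3.139, 0.001, 1.362]
contact_force: [5.2, -4.9, -0.6]
opening: 0.504
```

jog_arm(moves=[{"grip":0,"translation":[0,-0.003,0.002],"twist":[0,0,0]},{"grip":0,"translation":[0,0,0],"twist":[0,0,0]}])

```text
clock: 19.52
eef_pos: [523.5, -25.8, 155.9]
tcp_rot: [3.139, 0.001, 1.362]
contact_force: [5.9, -4.6, -2.0]
opening: 0.501
```

```bash
python3 -c "
from ball import *
ball('20')"
```

```text
tcpH [[ 71.8  70.6 155.9]] F hx,hy,z -3.3 -6.7 -2.0 19.5167
px [357. 331.] [ 322  297   71   85 2873] sphere ctr [ 75.6  58.1 176.9] rad 13.8
jaw top hx [23.6 28.8] 531
```

jog_arm(moves=[{"grip":0,"translation":[0,0.004,-0.001],"twist":[0,0,0]},{"grip":0,"translation":[0,0,-0.01],"twist":[0,0,0]},{"grip":0,"translation":[0,0,-0.03],"twist":[0,0,0]},{"grip":0,"translation":[0,0,-0.04],"twist":[0,0,0]},{"grip":0,"translation":[0,0,-0.04],"twist":[0,0,0]},{"grip":0,"translation":[0,0,-0.04],"twist":[0,0,0]},{"grip":0,"translation":[0,0,-0.04],"twist":[0,0,0]},{"grip":1,"translation":[0,0,0],"twist":[0,0,0]},{"grip":1,"translation":[0,0,0],"twist":[0,0,0]}])

```text
clock: 20.32
eef_pos: [527.2, -25.8, 359.8]
tcp_rot: [3.136, -0.001, 1.362]
contact_force: [0.0, 0.6, -0.5]
opening: 0.228
```

```bash
python3 -c "
from go import *
p,d,c=take('wrist','21'); W=world(d,c); HH=H(W.reshape(-1,3)).reshape(480,640,3)
m=(p.max(-1)<50)&(np.abs(HH[...,0]-70)<20)&(np.abs(HH[...,1]-50)<35)&(HH[...,2]>130)&(HH[...,2]<190)
n,l,st,ce=cv2.connectedComponentsWithStats(m.astype(np.uint8)); i=1+np.argmax(st[1:,4]); print(ce[i],st[i],HH[l==i].mean(0))
for z in (155,160,165): print(H(onplane([ce[i]],c,z)))
goto(Hinv([-130,-40,300])[0],np.stack([HX,-HY,[0,0,-1]],1))
pt,dt,ct=take('top','21')
m=(HH[...,2]>126)&(HH[...,2]<134)&(HH[...,0]>4)&(HH[...,0]<45)&(np.abs(HH[...,1])<32); print('jaw',np.percentile(HH[...,0][m],[1,50,99]))
"
```

```text
[327.12532637 201.51436031] [317 191  21  22 383] [ 68.9416226   58.70201128 167.86591612]
[[ 65.61988493  58.37018666 155.        ]]
[[ 66.91362528  58.50055417 160.        ]]
[[ 68.20736564  58.63092169 165.        ]]
clock 20.3667 at [526.3 -25.8 357.6] [ 3.14  -0.     1.362] F [-0.4  0.7 -1.4] q [-0.05  0.1   1.68 -0.    1.36  0.16] open 0.142
translate tool m [-0.2029  0.107   0.0578] dist 0.237
twist [ 0.0018 -0.0001  0.0041] 0.3
jaw [ 7.7151927  17.76711932 28.19428277]
```

View pics/wrist21.png

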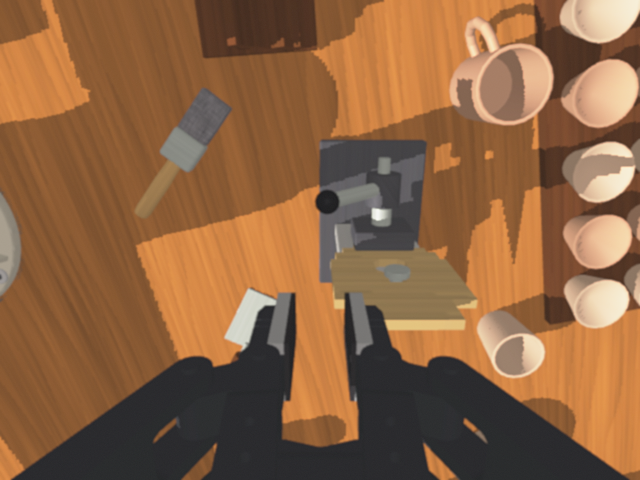

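```bash
python3 -c "
from go import *
goto(Hinv([-128,-40,358])[0],np.stack([HX,-HY,[0,0,-1]],1))
"
```

```text
clock 20.4167 at [525.8 -25.8 356.3] [-3.141  0.     1.362] F [-0.4  0.8 -0.6] q [-0.05  0.1   1.68 -0.    1.36  0.16] open 0.048
translate tool m [-0.2008  0.1076 -0.0017] dist 0.228
twist [-0.0004  0.0003  0.0042] 0.2
```

jog_arm(moves=[{"grip":1,"translation":[-0.0335,0.018,0],"twist":[0,0,0.004]},{"grip":1,"translation":[-0.0335,0.018,0],"twist":[0,0,0]},{"grip":1,"translation":[-0.0335,0.018,0],"twist":[0,0,0]},{"grip":1,"translation":[-0.0335,0.018,0],"twist":[0,0,0]},{"grip":1,"translation":[-0.0335,0.018,0],"twist":[0,0,0]},{"grip":1,"translation":[-0.0335,0.018,0],"twist":[0,0,0]},{"grip":1,"translation":[0,0,0.03],"twist":[0,0,0]},{"grip":1,"translation":[0,0,0.03],"twist":[0,0,0]},{"grip":1,"translation":[0,0,0],"twist":[0,0,0]},{"grip":1,"translation":[0,0,0],"twist":[0,0,0]}])

```text
clock: 21.25
eef_pos: [588.3, -244.5, 294.1]
tcp_rot: [-3.136, -0.001, 1.358]
contact_force: [0.2, -0.9, 0.1]
opening: -0.001
```

```bash
python3 -c "
from go import *
goto(Hinv([-128,-40,92])[0],np.stack([HX,-HY,[0,0,-1]],1)); print(H(r.sense()['eef_pos']))
p,d,c=take('wrist','22'); W=world(d,c); HH=H(W.reshape(-1,3)).reshape(480,640,3)
take('top','22')
"
```

```text
clock 21.25 at [ 588.3 -244.5  294.1] [-3.136e+00 -1.000e-03  1.358e+00] F [ 0.2 -0.9  0.1] q [-0.4   0.32  1.53 -0.    1.29 -0.18] open -0.001
translate tool m [1.000e-04 2.300e-03 2.021e-01] dist 0.202
twist [-0.0054 -0.001  -0.0001] 0.3
[[-128.30982323  -38.83732163  294.14556393]]
```

View pics/wrist22.png

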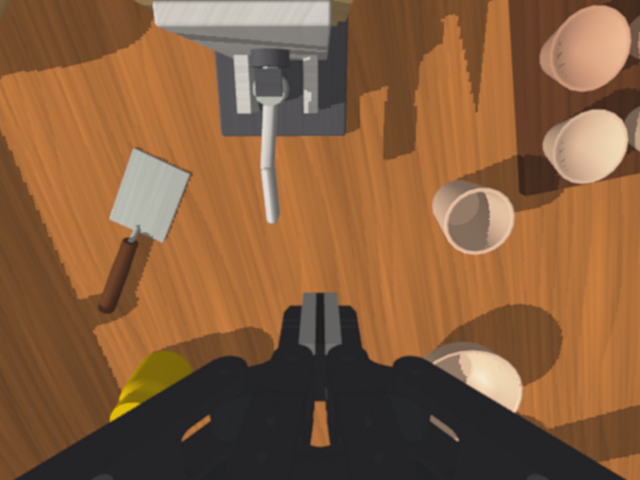

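jog_arm(moves=[{"grip":1,"translation":[0,0,0.04],"twist":[-0.005,0,0]},{"grip":1,"translation":[0,0,0.04],"twist":[0,0,0]},{"grip":1,"translation":[0,0,0.04],"twist":[0,0,0]},{"grip":1,"translation":[0,0,0.04],"twist":[0,0,0]},{"grip":1,"translation":[0,0,0.03],"twist":[0,0,0]},{"grip":1,"translation":[0,0,0.016],"twist":[0,0,0]},{"grip":1,"translation":[0,-0.008,0],"twist":[0,0,0]},{"grip":1,"translation":[0,-0.008,0],"twist":[0,0,0]},{"grip":1,"translation":[0,0,0],"twist":[0,0,0]},{"grip":1,"translation":[0,0,0],"twist":[0,0,0]}])

```text
clock: 22.18
eef_pos: [576.4, -242.6, 93.4]
tcp_rot: [3.132, 0.001, 1.358]
contact_force: [0.7, -0.2, 0.1]
opening: -0.004
```

```bash
python3 -c "
from go import *
goto(Hinv([-128,-20,88])[0],np.stack([HX,-HY,[0,0,-1]],1)); print(H(r.sense()['eef_pos']))
p,d,c=take('wrist','23')
"
```

```text
clock 22.1833 at [ 576.4 -242.6   93.4] [3.132e+00 1.000e-03 1.358e+00] F [ 0.7 -0.2  0.1] q [-0.4   0.5   1.75  0.    0.88 -0.19] open -0.004
translate tool m [ 0.0009 -0.0069  0.0054] dist 0.009
twist [0.0097 0.0011 0.0001] 0.6
[[-128.91209204  -26.82395329   93.43930001]]
```

View pics/wrist23.png

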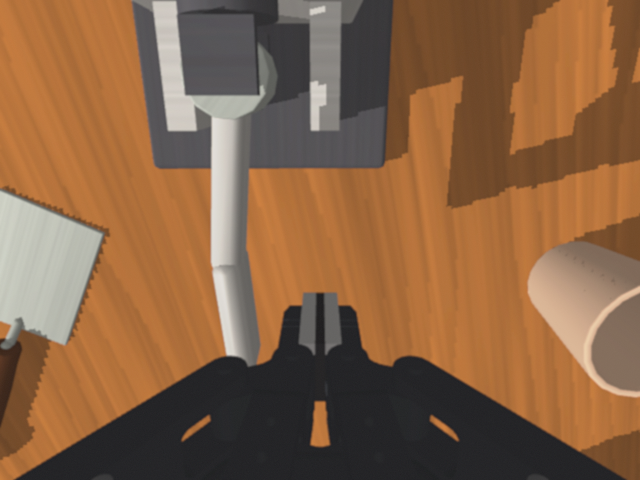

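jog_arm(moves=[{"grip":1,"translation":[0,-0.005,0.002],"twist":[0.003,0,0]},{"grip":1,"translation":[0,-0.005,0.002],"twist":[0.003,0,0]},{"grip":1,"translation":[0,-0.003,0],"twist":[0,0,0]},{"grip":1,"translation":[0,0,0],"twist":[0,0,0]}])

```text
clock: 22.57
eef_pos: [562.4, -239.4, 87.0]
tcp_rot: [3.141, 0.0, 1.358]
contact_force: [-0.2, -0.1, -0.9]
opening: 0.001
```

jog_arm(moves=[{"grip":1,"translation":[0,-0.004,0],"twist":[0,0,0]},{"grip":1,"translation":[0,-0.004,0],"twist":[0,0,0]}])

```text
clock: 22.73
eef_pos: [555.3, -237.7, 86.9]
tcp_rot: [3.14, 0.0, 1.358]
contact_force: [2.6, 2.3, 0.6]
opening: 0.002
```

```bash
python3 -c "
from go import *
s=r.sense(); print(H(s['eef_pos']),s['contact_force']@HY,s['contact_force'])
p,d,c=take('wrist','24')
"
```

```text
[[-128.62026234   -5.1937079    86.94203346]] -2.1110735484374543 [2.64963705 2.2698894  0.57647582]
```

View pics/wrist24.png

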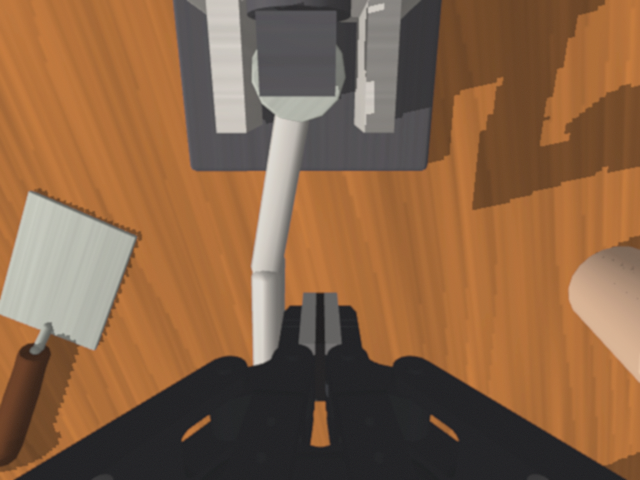

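jog_arm(moves=[{"grip":1,"translation":[0,-0.0089,0],"twist":[0,0,0.1]},{"grip":1,"translation":[0,-0.0089,0],"twist":[0,0,0.1]},{"grip":1,"translation":[0,-0.0089,0],"twist":[0,0,0.1]},{"grip":1,"translation":[0,-0.0089,0],"twist":[0,0,0.1]},{"grip":1,"translation":[0,-0.0089,0],"twist":[0,0,0.1]},{"grip":1,"translation":[0,0,0],"twist":[0,0,0]}])

```text
clock: 23.28
eef_pos: [513.2, -219.6, 86.7]
tcp_rot: [-3.141, 0.001, 0.854]
contact_force: [-0.0, -0.5, 0.1]
opening: -0.001
```

```bash
python3 -c "
from go import *
s=r.sense(); h=H(s['eef_pos'])[0]; print(h,s['contact_force'],s['tcp_rot'],np.hypot(h[0]+40,h[1]),np.arctan2(h[1],-(h[0]+40)))
p,d,c=take('wrist','25')
"
```

```text
[-119.72452014   39.83277583   86.69020269] [-0.00364499 -0.51227582  0.0734251 ] [-3.14083166e+00  7.74069517e-04  8.53864713e-01] 89.12154139789655 0.46335170402977716
```

View pics/wrist25.png

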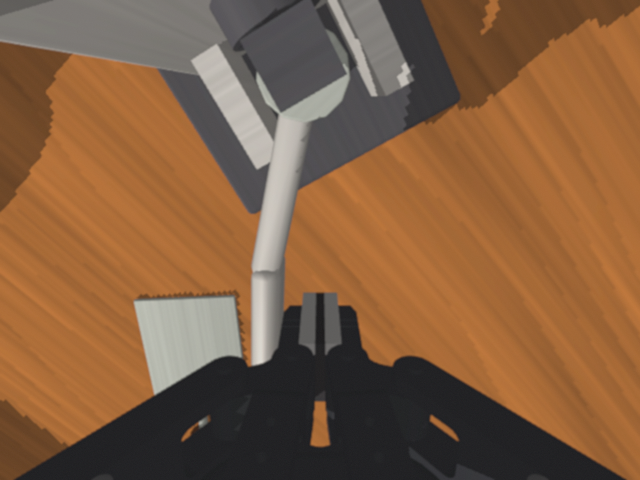

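jog_arm(moves=[{"grip":1,"translation":[0,-0.0089,0],"twist":[0,0,0.1]},{"grip":1,"translation":[0,-0.0089,0],"twist":[0,0,0.1]},{"grip":1,"translation":[0,-0.0089,0],"twist":[0,0,0.1]},{"grip":1,"translation":[0,-0.0089,0],"twist":[0,0,0.1]},{"grip":1,"translation":[0,-0.0089,0],"twist":[0,0,0.1]},{"grip":1,"translation":[0,-0.0089,0],"twist":[0,0,0.1]},{"grip":1,"translation":[0,-0.0089,0],"twist":[0,0,0.1]},{"grip":1,"translation":[0,0,0],"twist":[0,0,0]}])

```text
clock: 24.0
eef_pos: [482.1, -167.8, 86.8]
tcp_rot: [3.141, 0.0, 0.158]
contact_force: [0.2, 0.4, -0.2]
opening: -0.002
```

```bash
python3 -c "
from go import *
s=r.sense(); h=H(s['eef_pos'])[0]; print(h,s['contact_force'],s['tcp_rot'],np.hypot(h[0]+40,h[1]),np.arctan2(h[1],-(h[0]+40)))
p,d,c=take('wrist','26')
"
```

```text
[-75.66688679  81.19096198  86.75557828] [ 0.15859571  0.44957863 -0.23623551] [3.14126510e+00 4.08923682e-04 1.57795490e-01] 88.67975597693874 1.1568791908443525
```

View pics/wrist26.png

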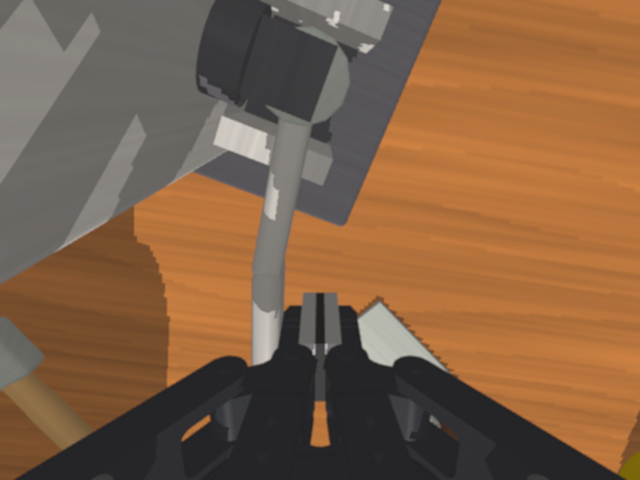

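jog_arm(moves=[{"grip":1,"translation":[-0.009,0,0],"twist":[0,0,0]},{"grip":1,"translation":[0,-0.0098,0],"twist":[0,0,0.1]},{"grip":1,"translation":[0,-0.005,0],"twist":[0,0,0.05]},{"grip":1,"translation":[0,0,0],"twist":[0,0,0]}])

```text
clock: 24.38
eef_pos: [470.8, -155.1, 86.6]
tcp_rot: [3.141, 0.001, 0.01]
contact_force: [0.3, -0.3, 0.8]
opening: -0.0
```

```bash
cat > lev.py <<'E'
from go import *
def lev(k):
    s=r.sense(); h=H(s['eef_pos'])[0]; f=s['contact_force']; print(s['clock'],h.round(1),"F hx hy z",(f@HX).round(1),(f@HY).round(1),f[2].round(1),s['tcp_rot'].round(3),np.hypot(h[0]+40,h[1]).round(1),np.arctan2(h[1],-(h[0]+40)).round(3))
    take('wrist',k)
E
python3 -c "
from lev import *
lev('27')"
```

```text
24.3833 [-65.7  94.8  86.6] F hx hy z -0.2 -0.4 0.8 [3.141e+00 1.000e-03 1.000e-02] 98.2 1.306
```

View pics/wrist27.png

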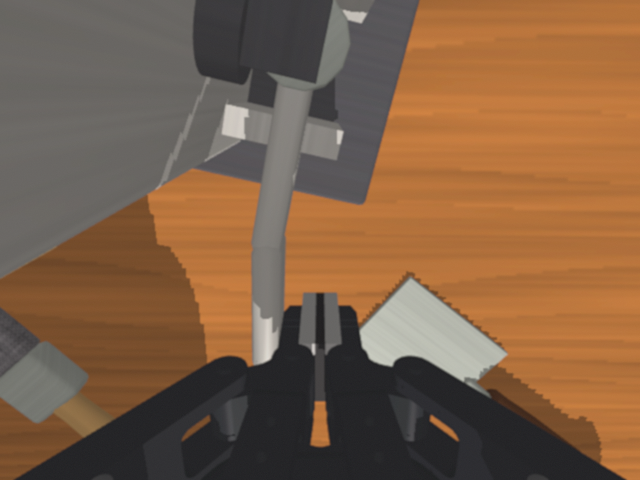

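jog_arm(moves=[{"grip":1,"translation":[0,-0.005,0],"twist":[0,0,0.05]},{"grip":1,"translation":[0,-0.003,0],"twist":[0,0,0.03]},{"grip":1,"translation":[0,0,0],"twist":[0,0,0]}])

```text
clock: 24.68
eef_pos: [470.9, -149.9, 86.7]
tcp_rot: [3.137, 0.001, -0.067]
contact_force: [-6.1, -18.2, -0.2]
opening: -0.001
```

jog_arm(moves=[{"grip":1,"translation":[0,-0.003,0],"twist":[0,0,0.03]},{"grip":1,"translation":[0,0,0],"twist":[0,0,0]}])

```text
clock: 24.85
eef_pos: [470.6, -149.1, 86.8]
tcp_rot: [3.133, 0.001, -0.095]
contact_force: [-10.2, -34.7, 0.3]
opening: 0.0
```

jog_arm(moves=[{"grip":1,"translation":[0,-0.003,0],"twist":[0,0,0.03]},{"grip":1,"translation":[0,0,0],"twist":[0,0,0]}])

```text
clock: 25.02
eef_pos: [470.4, -148.3, 86.8]
tcp_rot: [3.13, 0.001, -0.123]
contact_force: [-14.1, -51.7, 0.2]
opening: 0.003
```

```bash
python3 -c "
from lev import *
lev('28')"
```

```text
25.0167 [-59.2  96.7  86.8] F hx hy z -53.5 2.9 0.2 [ 3.13e+00  1.00e-03 -1.23e-01] 98.6 1.375
```

View pics/wrist28.png

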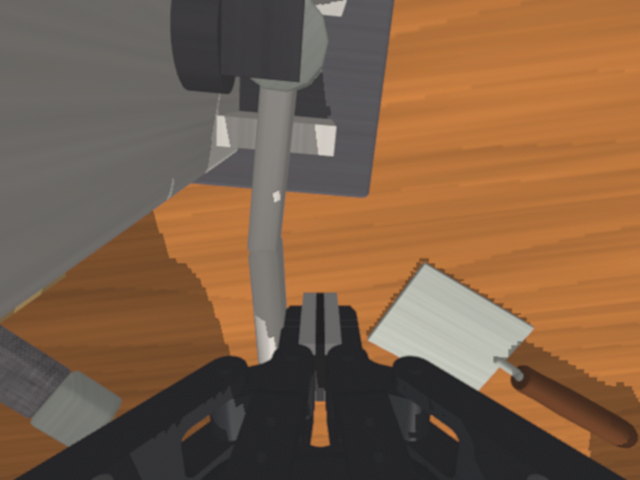

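jog_arm(moves=[{"grip":1,"translation":[0,0.006,0],"twist":[0,0,0]},{"grip":1,"translation":[0,0.008,0],"twist":[0,0,0]},{"grip":1,"translation":[0,0.012,0],"twist":[0,0,0]},{"grip":1,"translation":[0,0.02,-0.02],"twist":[0,0,0]},{"grip":1,"translation":[0,0,-0.04],"twist":[0,0,0]},{"grip":1,"translation":[0,0,-0.04],"twist":[0,0,0]},{"grip":1,"translation":[0,0,-0.04],"twist":[0,0,0]},{"grip":1,"translation":[0,0,-0.04],"twist":[0,0,0]},{"grip":1,"translation":[0,0,-0.04],"twist":[0,0,0]},{"grip":1,"translation":[0,0,-0.02],"twist":[0,0,0]}])

```text
clock: 25.9
eef_pos: [467.3, -187.5, 332.0]
tcp_rot: [3.14, -0.006, -0.129]
contact_force: [0.6, -0.9, 0.3]
opening: 0.004
```

```bash
python3 -c "
from lev import *
lev('29'); take('scene','29'); take('top','29')
im=cv2.imread('pics/scene29.png')[160:340,180:340]; cv2.imwrite('pics/s29z.png',cv2.resize(im,None,fx=3.3,fy=3.3,interpolation=2))
im=cv2.imread('pics/top29.png')[190:320,140:480]; cv2.imwrite('pics/t29z.png',cv2.resize(im,None,fx=2.3,fy=2.3,interpolation=2))
"
```

```text
25.9 [-98.1  91.4 332. ] F hx hy z -0.8 -0.7 0.3 [ 3.14  -0.006 -0.129] 108.3 1.005
```

View pics/wrist29.png

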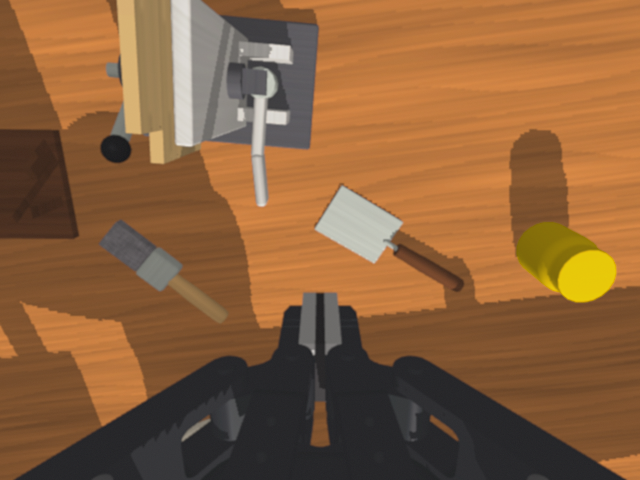

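View pics/s29z.png

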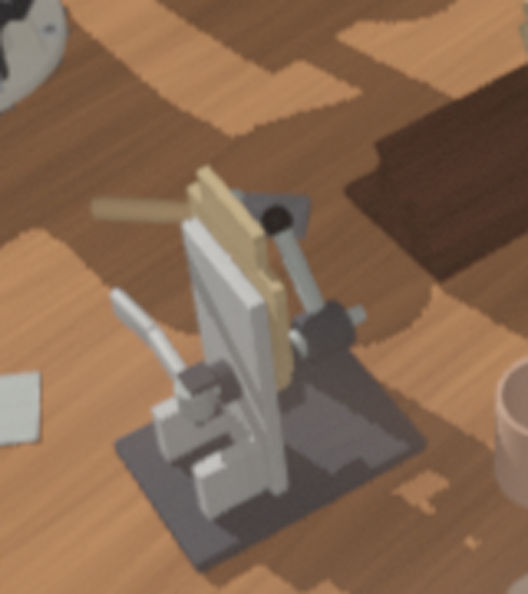

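View pics/t29z.png

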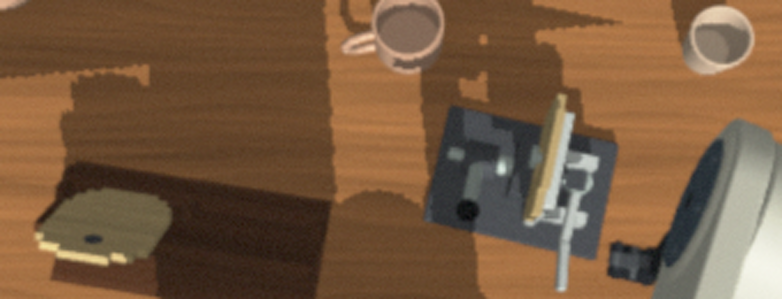

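```bash
python3 -c "
from h import *
p,d,c=load('wrist','29'); W=world(d,c); HH=H(W.reshape(-1,3)).reshape(480,640,3)
print('lever pts',[(v,HH[v,u].round(1)) for u,v in [(261,110),(259,130),(257,150),(258,165),(261,185),(263,203)]])
print('tip ray z110',H(onplane([(262,205)],c,110)))
z=HH[...,2]; m=(z>209)&(z<216)&(HH[...,0]<3)&(HH[...,0]>-15); print('panel',np.percentile(HH[m][:,1],[1,99]),np.percentile(HH[m][:,0],[1,99]))
m=(z>254)&(z<268)&(HH[...,0]<20)&(HH[...,0]>-10)&(np.abs(HH[...,1])<45); print('templ top',np.percentile(HH[m][:,1],[1,99]),np.percentile(HH[m][:,0],[1,99]),np.median(z[m]))
print('ball',H(onplane([(116,149)],c,160)))
"
```

```text
lever pts [(110, array([-41.8,  22.4, 110.8])), (130, array([-40.4,  39.6, 109.4])), (150, array([-39.3,  57.3, 109.7])), (165, array([-40.7,  70.6, 110.5])), (185, array([-44.2,  88.9, 110.7])), (203, array([-46.7, 105.8, 110.9]))]
tip ray z110 [[-45.72776086 108.07843278 110.        ]]
panel [-38.3201101   47.89884995] [-12.00491289   0.78798035]
templ top [-27.89469197  33.1247345 ] [-0.07535173  8.61311711] 259.35111519321475
ball [[ 62.80938277  58.87267951 160.        ]]
```

```bash
python3 -c "
from rig import r
print(r.sense()['clock'], r.sign_off())"
```

```text
the job is handed in; nothing more can be done
26.05 None
```

The template with the keyhole is hanging locked on the stud and clamped, and I handed the job in at 26.05 s. One force reading, described below, may count against it.

**What I did**
1. I took the template from the bay nearer the holder, pressed its keyhole over the stud head, and slid it down until it bore on the neck. The slide met no side force, and it bore at about 12 N. I then let go of it.
2. With the lever still open, I pulled the nut's handle over the top towards the robot until the jaw rested on the template. The nut ended at about 1.63 rad, and the force at the ball rose to about 7.5 N.
3. I swung the lever round until it reached its stop, then backed the arm clear.

**Last checks**
- **Template:** it is flat on the panel (from 0 to 8.6 mm out), with its top edge at about 259 mm against the nominal 260.
- **Nut:** the ball did not turn when the lever closed, and it moved 4 mm towards the panel. That is the lever's full draw.
- **Lever:** it lies along the panel, pointing at the robot. The straight line to its bent tip measures about 1.52 rad rather than 1.6. I put this down to the bend, because the stop was firm and the full 4 mm was drawn.
- **Bystanders:** the mug and cup are at the same pixels as at the start. The plain template looks undisturbed in its bay by eye.
- **Robot:** the last force reading was close to zero, so it is touching nothing.

**What went wrong:** I sent three lever steps without reading the force between them, so the lever was pressed against its stop with about 53 N. The closed fingers seemed to be doing the pushing, with the arm and gripper body clear. I could not confirm that in the images, so the 40 N limit on the arm and gripper body may have been passed. The wrist force stayed well under 120 N.

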